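Put the glued leather rounds under the press weight

TASK

Freshly glued leather rounds are lying in the top drawer of the bench cabinet and must be pressed flat: pull that drawer out to its stop, and pile every round from it flat and centred, one on another, on the round steel press plate on the granite slab. Then lay the round plywood pressing board centred on the pile and stand the knobbed iron weight upright and centred on the board. Leave the drawer fully shut, and do not disturb the maul, the hammer and the tub.

Things in the scene. Friction and masses are not known exactly. Their poses are not given: they have to be found in the camera images.
- drawer0 (a joint): top drawer, in m: 0 shut, 0.18 out to its stop; slides easily (about 1 N) along the cabinet's -x and stays where left. Inner floor 72 mm above the bench, walls to 102 mm, front panel 15 mm thick to 112 mm. Inside 235 mm long, 318 mm wide; the inner front wall is 21 mm behind (+x of) the cabinet's origin when shut. At the stop some 160 mm of the inside is open above.
- handle (a point): middle of the brass bar handle of the top drawer. The bar is 11 mm thick and 120 mm long, lies level along the cabinet's y, 35 mm in front of the drawer's front face (free gap behind the bar 29 mm) and 33 mm below the cabinet's top; it is carried by two thin stems 102 mm apart. It can be gripped or hooked from above.
- cabinet: low wooden bench cabinet with two drawers one above the other, fixed: 280 mm deep (x), 360 mm wide (y), 124 mm high; origin under the middle of its front face, at bench level; it extends to its +x. Only the top drawer matters; the one below stays shut.
- round0: loose leather round, absent in some runs: two plies of sole leather glued together, board-stiff, tan, with a stamped rosette on one face; 58 mm diameter, 8 mm thick, 22 g. Origin at its very centre (half way through the thickness), z along its axis. The rounds are all alike, may lie either face up, and start flat in the top drawer.
- round1: loose leather round, absent in some runs: two plies of sole leather glued together, board-stiff, tan, with a stamped rosette on one face; 58 mm diameter, 8 mm thick, 22 g. Origin at its very centre (half way through the thickness), z along its axis. The rounds are all alike, may lie either face up, and start flat in the top drawer.
- round2: loose leather round, absent in some runs: two plies of sole leather glued together, board-stiff, tan, with a stamped rosette on one face; 58 mm diameter, 8 mm thick, 22 g. Origin at its very centre (half way through the thickness), z along its axis. The rounds are all alike, may lie either face up, and start flat in the top drawer.
- round3: loose leather round, absent in some runs: two plies of sole leather glued together, board-stiff, tan, with a stamped rosette on one face; 58 mm diameter, 8 mm thick, 22 g. Origin at its very centre (half way through the thickness), z along its axis. The rounds are all alike, may lie either face up, and start flat in the top drawer.
- round4: loose leather round, absent in some runs: two plies of sole leather glued together, board-stiff, tan, with a stamped rosette on one face; 58 mm diameter, 8 mm thick, 22 g. Origin at its very centre (half way through the thickness), z along its axis. The rounds are all alike, may lie either face up, and start flat in the top drawer.
- slab: black granite slab, fixed: 260 mm (x) by 380 mm (y), 30 mm high; origin at the centre of its underside
- plate_top (a point): centre of the upper face of the round steel press plate that lies on the slab, fixed: 90 mm diameter, 10 mm high, its upper face 40 mm above the bench; z up
- board: loose round pressing board of plywood, 64 mm diameter, 12 mm thick, 30 g, lying on the slab. Origin at its very centre, z along its axis; either face may be up.
- weight: loose iron weight, about 0.6 kg: a flat round base 62 mm in diameter and 24 mm high, with a round knob of 26 mm diameter on it, in all 56 mm high (grip the knob between 36 and 53 mm above the underside). Origin at the centre of its underside, z up through the knob. Starts on the slab.
- maul: bystander: maul standing on its black cylindrical head (48 mm diameter, 187 mm high in all); origin at the centre of its underside
- hammer: bystander: hammer with a wooden handle, about 260 mm long, lying on the bench; origin about the middle of its length
- tub: bystander: white tub, 68 mm diameter, 55 mm high; origin at the centre of its underside
Not all that is in view belongs to the job. Of the things shaped like the weight, the dark steel one is meant.

How it is judged:
By the outcome, as a careful person would: the job done as asked, in the order asked, and still so for the second after the job is handed in, with the robot touching nothing.
Of round0, round1, round2, round3, round4 only 3 to 5 are there at a start; the rules pass over those that are not, and their reading is None.
At some moment in a run one of board, round0, round1, round2, round3, round4 may be knocked a few centimetres aside while the robot is not near it.
Once in a run the grip may slacken for a moment while it holds something.
It also fails if it takes over 210 s, if anything falls off the work surface, if the arm or the gripper's body presses on something with over 40 N, if the wrist force passes 120 N, or if a joint passes its speed limit or range.

ROBOT

A 7-joint arm with a two-finger parallel gripper is mounted at the origin on the work surface. World frame = base frame: x ahead of the robot, y to its left, z up, the work surface at z = 0. Lengths are in mm, angles in rad, forces in N, time in s.
With the tool pointing down it reaches from about 400 to 750 mm from the base axis. Payload 19.5 kg.
Tool frame: the origin (TCP) lies midway between the tips of the shut fingers; the grasp point (between the pads) lies 19 mm behind it (arm.hold_point_z is the distance from the TCP to the grasp point, in mm); y points along the fingers, x is the direction in which the jaws open and shut, and the axes are right-handed (so a half turn about y gives the same grasp; the last joint's range is limited). The gripper opens to 85 mm and grips with 20 to 120 N. Pads are 22 mm wide; open, the fingers measure 114 mm over their backs; the gripper's body (76 mm by 85 mm) begins 54 mm behind the grasp point. The pads swing forward as they close: fully open they stand 13 mm farther back than shut.
Start: joints at [1.195, 0.707, -0.028, 1.485, 0.022, 0.951, -0.075], TCP at [188.381, -543.234, 195.268] pointing down, gripper open.
Joint ranges: [-2.71, 2.71], [-0.32, 2.16], [-1.57, 1.52], [0, 2.45], [-1.46, 4.6], [0, 2.02], [-2.83, 2.83]. Speed limits (rad/s): [1.89, 1.89, 2.57, 2.57, 3.01, 3.01, 3.01].

INTERFACE

Orientations are given as a rotation vector (axis times angle).
In Python, from bench import arm gives the robot as it stands. The module is installed in compiled form; this text tells all that it offers.
- The arm moves only by the tool jog_arm, never from a script. Its arguments are lists of equal length, an entry for each row: "offset": the shift along the world's x, y, z scaled (see below), a list of three; "turn": the turn, a rotation vector about the world's x, y, z scaled (see below), a list of three. In form: {"offset": [[tx, ty, tz], ...], "turn": [[ax, ay, az], ...]}. A call has 1 to 20 rows; each row shifts and turns the pose as measured when the row begins; what a row does not reach is not made up. The controller multiplies each number of a shift by 20 mm and each number of a turn by 6 degrees. A row lasts 1/8 s, in which the tool goes at most 62.5 mm and 10.7 degrees, less where a joint would pass 70% of its speed; a pose out of reach is approached as far as the arm can. A call with a number of a shift or a turn outside -1 to 1 is refused whole. A call with a gripper value outside its range is refused whole. "hand" is the closure, from 0 (fully open) to 1 (shut), set as the call begins (left out, the last holds). The fingers move at their own pace and stop on an object; "force" is the grip in N (left out, the last holds). Time passes only in rows, so rows that do not move let the fingers close. It gives the time, the measured TCP pose, the force and the opening at its end, in the units of the state.
- arm.observe(): the state, without advancing time (a new reading comes with each control period).
- arm.camera(name): name is "scene" or "top" or "wrist"; returns a dict with "img" (384x512x3 uint8, blue, green, red), "mtx" (3x3 intrinsics, pixels), "k1" (the pictures are not rectified: a ray, as slopes to the right and down, at radius r is drawn at 1 + k1 r^2 times it, then the intrinsics apply), "rvec" (rotation vector, rad) and "tvec" (3), from world to camera coordinates, as OpenCV has them; the wrist camera has in their place "T_tool_cam" (4x4, takes a point from camera to tool coordinates, whose origin is the TCP and whose axes are the tool frame's). Camera axes: x right, y down, z forward; pixel columns grow to the right and rows downward; lengths in mm; the calibration is good to about 2 mm. A picture is of the moment at which its call begins: read the wrist's pose just before it. There is no depth.
- arm.sign_off(): hands the job in, once; it reports no verdict.
Trained networks look in a picture, given as the dict that the camera call returned (one of the last four; its "shot" number tells which), for a name from the list of things; names that differ only in an ending like _2 or _b are one class to them, and where a whole thing is asked for, a point or a joint stands for the part that bears it (a point fixed in the world has none). Each returns a list of dicts, best first, with "p" (0 to 1); they miss things now and then, are a little off and sometimes report something else, mostly with a low value. They report only what shows in the picture. A call takes as long as a camera call. They do not tell look-alikes from the thing itself.
- arm.search_frame(picture, query): "at" ([column, row] in pixels, amid what is visible of it).
- arm.place_of(picture, query): "at" ([column, row] in pixels: a listed point, or the origin of a listed thing).
The state is a dict: "time_s": time; "joint_positions": joint angles; "joint_vel": joint speeds; "joint_torque": joint torques, N m; "tool_pos": TCP position; "ee_rot": TCP orientation; "contact_force": force on the tool from outside, world axes, zero at the start; "moment": the same for the moment, N m; "grip_width": opening from 0.0 (shut) to 1.0 (fully open).
Only numpy, scipy, OpenCV 4.12 (cv2) and the standard library are available. Lean on these libraries where they do the work, as an engineer would, in place of code of your own. Each camera call takes 0.05 s, during which the arm holds its last target.

## Working session

There is one attempt and no reset: what is moved stays moved. The work goes in short steps, Python scripts to look and compute and a tool call to move; the robot and the scene stay as the last step left them, time stands still between calls to the robot, and variables do not carry over. Pictures are saved under pics/ and viewed, and the job is handed in when it is done.

Besides the shell and the picture viewer there is one more tool, called as name(argument=value, ...) on one line, values as JSON. jog_arm: Moves the arm, as the interface text tells. Shifts and turns lie within -1 to 1; 1 stands for 20 mm of shift or 6 degrees of turn. Its arguments: {"type":"object","properties":{"offset":{"type":"array"},"turn":{"type":"array"},"hand":{"type":"number"},"force":{"type":"number"}},"required":["offset","turn"]}

```bash
mkdir -p pics; ls
cat > h.py <<'E'
import numpy as np, cv2
from scipy.spatial.transform import Rotation as R
from bench import arm
def cam(name, fn=None):
    s=arm.observe(); c=arm.camera(name)
    if name=='wrist':
        T=np.eye(4);T[:3,:3]=R.from_rotvec(s['ee_rot']).as_matrix();T[:3,3]=s['tool_pos']
        M=T@np.array(c['T_tool_cam'])
    else:
        M=np.eye(4);r=R.from_rotvec(np.ravel(c['rvec'])).as_matrix();M[:3,:3]=r.T;M[:3,3]=-r.T@np.ravel(c['tvec'])
    c['M']=M
    if fn: cv2.imwrite('pics/'+fn+'.png',c['img'])
    return c
def pix(c,uv,z):
    K=np.array(c['mtx']);x=(uv[0]-K[0,2])/K[0,0];y=(uv[1]-K[1,2])/K[1,1]
    rd=np.hypot(x,y);r=rd
    for _ in range(30): r=rd/(1+c['k1']*r*r)
    f=r/rd if rd>0 else 1
    d=c['M'][:3,:3]@np.array([x*f,y*f,1]);o=c['M'][:3,3]
    return o+d*(z-o[2])/d[2]
def proj(c,P):
    q=c['M'][:3,:3].T@(np.array(P)-c['M'][:3,3]);x,y=q[0]/q[2],q[1]/q[2];g=1+c['k1']*(x*x+y*y)
    K=np.array(c['mtx']);return np.array([K[0,0]*x*g+K[0,2],K[1,1]*y*g+K[1,2]])
def st():
    s=arm.observe();print(s['time_s'],np.round(s['tool_pos'],1),np.round(s['ee_rot'],3),'F',np.round(s['contact_force'],1),'g',round(s['grip_width'],3))
    m=R.from_rotvec(s['ee_rot']).as_matrix();print('toolx',np.round(m[:,0],3),'z',np.round(m[:,2],3));return s
E
python3 - <<'E'
from h import *
st()
Z=dict(handle=91,cabinet=0,round0=76,slab=0,plate_top=40,board=36,weight=30,maul=0,hammer=10,tub=0)
for n in ['scene','top','wrist']:
    c=cam(n,n+'0')
    print(n,np.round(c['M'][:3,3]),c['k1'])
    if n=='wrist':continue
    for q in Z:
        for d in arm.place_of(c,q)[:5]:
            print(q,round(d['p'],2),np.round(d['at']),np.round(pix(c,d['at'],Z[q])))
E
```

```text
pics
0.0 [ 188.3 -543.   194.9] [-1.348  0.961 -0.959] F [-0.   0.5 -0.5] g 1.001
toolx [ 0.328 -0.945 -0.001] z [ 0.945  0.328 -0.   ]
scene [ 1108. -1082.   977.] 0.07251988515886025
handle 0.71 [300. 164.] [582. 185.  91.]
cabinet 0.55 [314. 192.] [641. 178.   0.]
cabinet 0.51 [271. 135.] [336. 448.   0.]
slab 0.93 [211. 267.] [ 530. -289.    0.]
plate_top 0.67 [214. 233.] [ 487. -200.   40.]
board 0.67 [211. 260.] [ 537. -295.   36.]
weight 0.78 [115. 322.] [ 448. -580.   30.]
weight 0.76 [117. 269.] [ 332. -443.   30.]
weight 0.67 [181. 285.] [ 517. -408.   30.]
weight 0.62 [163. 341.] [ 583. -569.   30.]
maul 0.57 [323. 267.] [ 805. -135.    0.]
hammer 0.74 [273. 134.] [348. 447.  10.]
tub 0.92 [287. 283.] [ 744. -239.    0.]
top [ 298.  -62. 1538.] 0.012488579674159013
handle 0.88 [188. 190.] [587. 184.  91.]
cabinet 0.61 [194. 188.] [613. 174.   0.]
slab 0.88 [324. 205.] [ 537. -299.    0.]
plate_top 0.79 [293. 217.] [ 490. -182.   40.]
board 0.82 [327. 201.] [ 545. -305.   36.]
board 0.51 [189. 192.] [591. 188.  36.]
weight 0.75 [393. 198.] [ 550. -541.   30.]
weight 0.67 [354. 211.] [ 508. -402.   30.]
weight 0.66 [399. 232.] [ 431. -551.   30.]
maul 0.51 [275. 138.] [ 796. -131.    0.]
hammer 0.8 [115. 265.] [336. 457.  10.]
tub 0.81 [303. 146.] [ 760. -235.    0.]
wrist [ 263. -517.  374.] -0.05861956044710807
```

View pictures.

View pics/scene0.png

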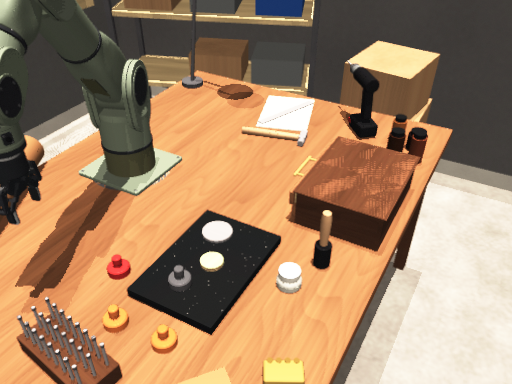

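View pics/top0.png

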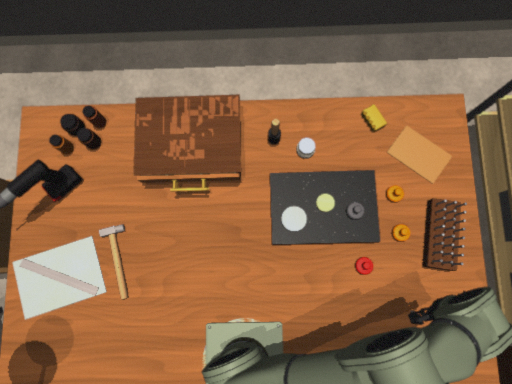

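View pics/wrist0.png

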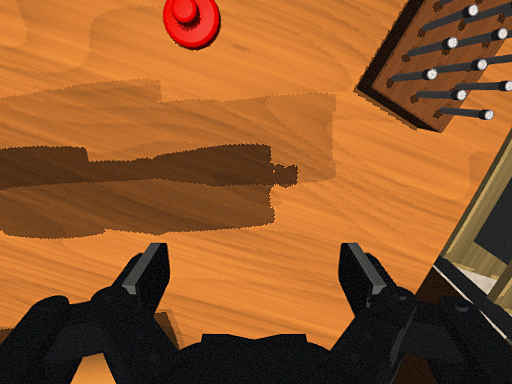

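Run:
```python
from h import *
c=cam('wrist');print(np.round(c['T_tool_cam'],3),c['mtx'],arm.hold_point_z)
s=arm.observe();print(np.round(R.from_rotvec(s['ee_rot']).as_matrix(),3))
t=cam('top');im=t['img']
cv2.imwrite('pics/topz1.png',cv2.resize(im[90:280,260:430],None,fx=3.1,fy=3.1,interpolation=cv2.INTER_CUBIC))
cv2.imwrite('pics/topz2.png',cv2.resize(im[80:300,90:270],None,fx=2.7,fy=2.7,interpolation=cv2.INTER_CUBIC))
```

```text
[[ 1.00000e+00 -1.00000e-03 -0.00000e+00 -1.57000e-01]
 [ 0.00000e+00 -3.04000e-01  9.53000e-01 -1.78669e+02]
 [-1.00000e-03 -9.53000e-01 -3.04000e-01  7.85540e+01]
 [ 0.00000e+00  0.00000e+00  0.00000e+00  1.00000e+00]] [[295.71765078   0.         253.60201212]
 [  0.         295.71765078 188.51695626]
 [  0.           0.           1.        ]] 18.700000000000003
[[ 0.328 -0.     0.945]
 [-0.945  0.     0.328]
 [-0.    -1.    -0.   ]]
```

The dark weight is at about (355,211) in the top view, the cream board at (325,203), the white plate at (294,218) and the cabinet handle at (189,189). I'll stop over the slab for a closer look on the way to the handle.

jog_arm(offset=[[1,0.85,0],[1,0.85,0],[1,0.85,0],[1,0.85,0],[1,0.85,0],[1,0.85,0],[1,0.85,0],[1,0.85,0],[1,0.85,0],[1,0.85,0],[1,0.85,0],[1,0.85,0],[1,0.85,0],[0.9,0.85,0],[0.5,0.4,0],[0,0,0]], turn=[[0,0,1],[0,0,1],[0,0,1],[0,0,1],[0,0,1],[0,0,1],[0,0,1],[0,0,1],[0,0,1],[0,0,1],[0,0,1],[0,0,0.8],[0,0,0],[0,0,0],[0,0,0],[0,0,0]], hand=0.65)

```text
time_s: 3.25
tool_pos: [491.7, -281.1, 195.0]
ee_rot: [-1.571, -0.064, 0.062]
contact_force: [-0.3, -0.6, 0.4]
grip_width: 0.353
```

Run:
```python
from h import *
st()
c=cam('wrist','w1')
Z=dict(slab=0,plate_top=40,board=36,weight=30,handle=91)
for q in Z:
    for d in arm.place_of(c,q)[:5]: print(q,round(d['p'],2),np.round(d['at']),np.round(pix(c,d['at'],Z[q]),1))
```

```text
3.25 [ 491.7 -281.1  195. ] [-1.571 -0.064  0.062] F [-0.3 -0.6  0.4] g 0.353
toolx [0.997 0.08  0.001] z [-0.08   0.997 -0.001]
slab 0.61 [279. 170.] [ 527.2 -294.5    0. ]
plate_top 0.84 [256.  77.] [ 487.8 -184.7   40. ]
board 0.83 [293. 183.] [ 540.6 -299.8   36. ]
weight 0.83 [258. 256.] [ 508.4 -405.5   30. ]
weight 0.76 [290. 333.] [ 566.2 -530.7   30. ]
weight 0.45 [200. 330.] [ 434.1 -537.2   30. ]
```

View pics/w1.png

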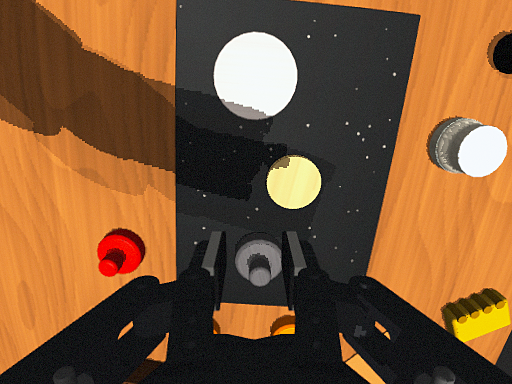

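The plate is at about (488,-184), the board at (541,-300) and the weight at (508,-404). Next is the handle.

jog_arm(offset=[[0.2,1,0],[0.2,1,0],[0.2,1,0],[0.2,1,0],[0.2,1,0],[0.2,1,0],[0.2,1,0],[0.2,1,0],[0.2,1,0],[0.2,1,0],[0.2,1,0],[0.2,1,0],[0.2,1,0],[0.2,1,0],[0.2,1,0],[0.2,1,0],[0.2,1,0],[0.2,1,0],[0.2,1,0],[0.2,1,0]], turn=[[0,0,-0.77],[0,0,0],[0,0,0],[0,0,0],[0,0,0],[0,0,0],[0,0,0],[0,0,0],[0,0,0],[0,0,0],[0,0,0],[0,0,0],[0,0,0],[0,0,0],[0,0,0],[0,0,0],[0,0,0],[0,0,0],[0,0,0],[0,0,0]], hand=0.65)

```text
time_s: 6.05
tool_pos: [570.1, 120.3, 196.3]
ee_rot: [-1.575, 0.015, -0.019]
contact_force: [0.3, -0.0, 0.2]
grip_width: 0.348
```

Run:
```python
from h import *
st()
c=cam('wrist','w2')
Z=dict(handle=91)
for q in Z:
    for d in arm.place_of(c,q)[:5]: print(q,round(d['p'],2),np.round(d['at']),np.round(pix(c,d['at'],Z[q]),1))
```

```text
6.05 [570.1 120.3 196.3] [-1.575  0.015 -0.019] F [ 0.3 -0.   0.2] g 0.348
toolx [ 1.    -0.021  0.002] z [ 0.021  1.    -0.005]
handle 0.58 [270. 113.] [587.8 181.1  91. ]
```

View pics/w2.png

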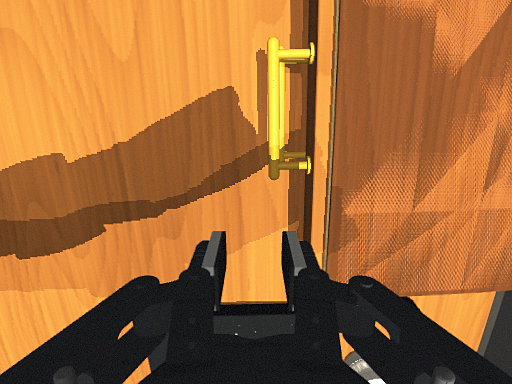

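Run:
```python
from h import *
c=cam('wrist')
for uv in [(273,41),(273.5,177),(340,5),(324,290)]: print(np.round(pix(c,uv,91 if uv[0]<300 else 124),1))
```

```text
[590.1 245.3  91. ]
[590.4 121.   91. ]
[639.1 265.3 124. ]
[639.7  10.4 124. ]
```

jog_arm(offset=[[0.3,1,0],[0.3,1,0],[0.3,1,-0.5],[0.05,0.15,-1],[0,0,-1],[0,0,-1],[0,0,-1]], turn=[[0,0,0.2],[0,0,0],[0,0,0],[0,0,0],[0,0,0],[0,0,0],[0,0,0]], hand=0.65)

```text
time_s: 7.08
tool_pos: [590.3, 182.9, 101.5]
ee_rot: [-1.578, 0.0, -0.004]
contact_force: [0.6, -0.4, 1.3]
grip_width: 0.348
```

Run:
```python
from h import *
st()
c=cam('wrist','w3');cam('scene','s3')
```

```text
7.075 [590.3 182.9 101.5] [-1.578  0.    -0.004] F [ 0.6 -0.4  1.3] g 0.348
toolx [ 1.    -0.003  0.002] z [ 0.003  1.    -0.007]
```

View pics/w3.png

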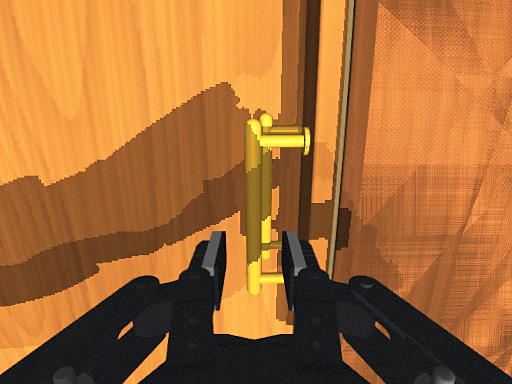

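jog_arm(offset=[[0,0,-1],[0,0,-0.6],[0,0,0]], turn=[[0,0,0],[0,0,0],[0,0,0]], hand=0.65)

```text
time_s: 7.55
tool_pos: [590.2, 182.7, 68.9]
ee_rot: [-1.579, 0.002, -0.003]
contact_force: [0.3, -0.3, 0.2]
grip_width: 0.35
```

jog_arm(offset=[[0,0,0],[0,0,0],[0,0,0],[0,0,0]], turn=[[0,0,0],[0,0,0],[0,0,0],[0,0,0]], hand=1, force=40)

```text
time_s: 8.05
tool_pos: [591.1, 183.0, 70.9]
ee_rot: [-1.578, -0.0, -0.005]
contact_force: [-0.4, -0.4, 0.5]
grip_width: -0.001
```

Run:
```python
from h import *
st()
c=cam('wrist','w4');cam('scene','s4')
```

```text
8.05 [591.1 183.   70.9] [-1.578 -0.    -0.005] F [-0.4 -0.4  0.5] g -0.001
toolx [ 1.    -0.003  0.003] z [ 0.003  1.    -0.007]
```

View pics/w4.png

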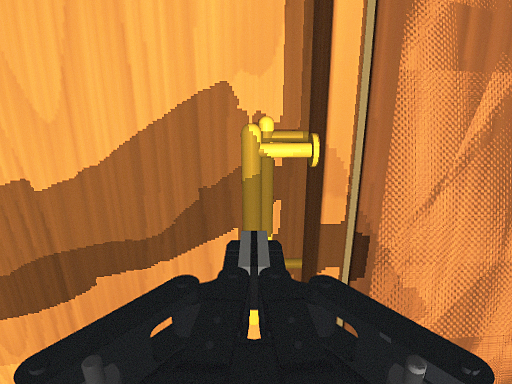

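View pics/s4.png

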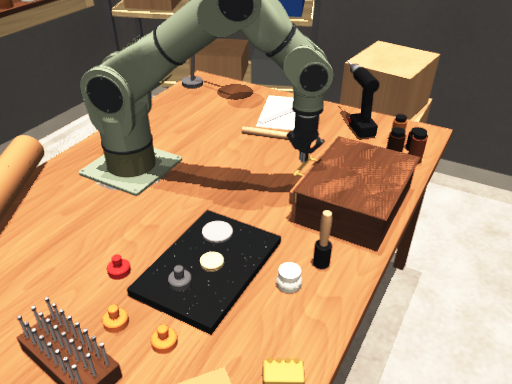

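```bash
python3 - <<'E'
from h import *
c=cam('wrist')
for z in (60,70,80,91): print(z,np.round(pix(c,(251,129),z),1), np.round(pix(c,(267,121),z),1))
for z in (60,71,80,91): print(z,proj(c,[590,183,z]),proj(c,[590,243,z]))
print(proj(c,[591,183,71]),proj(c,[591,194,71]))
E
python3 - <<'E'
import cv2
i=cv2.imread('pics/s4.png');cv2.imwrite('pics/s4z.png',cv2.resize(i[110:210,250:350],None,fx=6,fy=6,interpolation=cv2.INTER_CUBIC))
i=cv2.imread('pics/w4.png');cv2.imwrite('pics/w4z.png',cv2.resize(i[220:350,180:340],None,fx=4,fy=4,interpolation=cv2.INTER_CUBIC))
E
```

```text
60 [590.2 240.3  60. ] [600.2 245.2  60. ]
70 [590.2 241.5  70. ] [599.8 246.1  70. ]
80 [590.3 242.6  80. ] [599.3 247.1  80. ]
91 [590.3 243.9  91. ] [598.7 248.1  91. ]
60 [251.35395848 212.83440328] [250.71905715 124.63983456]
71 [251.29685816 219.36493049] [250.61669501 126.58903497]
80 [251.24548853 225.25153045] [250.5233756  128.36658603]
91 [251.17610496 233.21985386] [250.39541599 130.80480737]
[252.8213037  219.35658664] [252.73264566 203.69851759]
```

View pics/s4z.png

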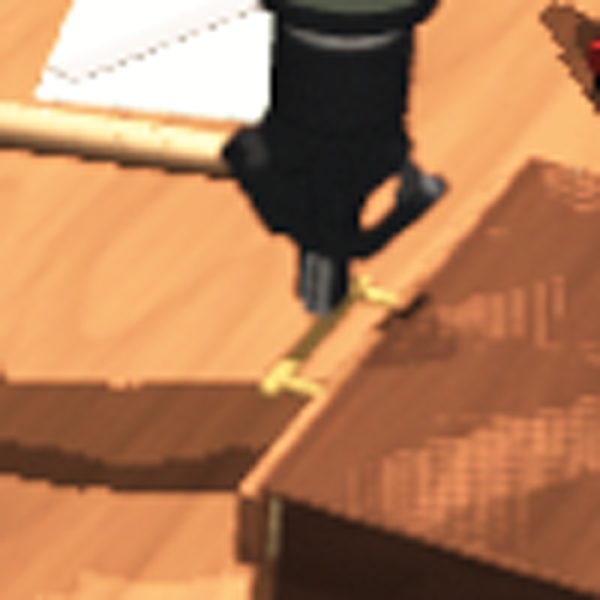

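View pics/w4z.png

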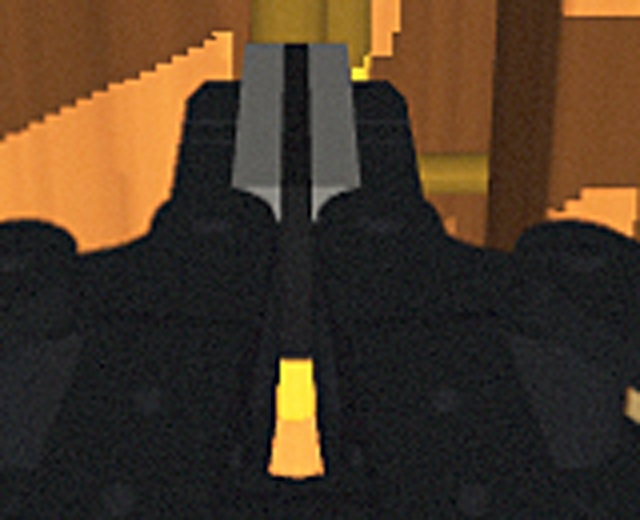

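Run:
```python
from h import *
c=cam('scene')
for P in ([591,183,71],[591,172,71],[591,183,91],[590,183,91],[590,123,91],[590,243,91],[625,183,91]): 
    p=proj(c,P);print(P,p,(p-[250,110])*6)
```

```text
[591, 183, 71] [302.25405719 170.13444034] [313.52434317 360.80664206]
[591, 172, 71] [300.86923835 171.74285053] [305.2154301  370.45710319]
[591, 183, 91] [302.64242121 165.10631175] [315.85452728 330.63787048]
[590, 183, 91] [302.36732275 165.02567338] [314.2039365 330.1540403]
[590, 123, 91] [294.59957615 173.91921899] [267.5974569  383.51531396]
[590, 243, 91] [309.75811108 156.56496218] [358.54866649 279.38977305]
[625, 183, 91] [312.07821012 167.87050173] [372.4692607  347.22301039]
```

The two views disagree with the stated geometry. The fingertips show at about z≈105, above the bar, while the TCP reads 71, and the fingers shut completely on nothing. I'll open, go lower and watch the force.

jog_arm(offset=[[0,0,0],[0,0,0],[0,0,0],[0,0,-0.5],[0,0,-0.5]], turn=[[0,0,0],[0,0,0],[0,0,0],[0,0,0],[0,0,0]], hand=0.65)

```text
time_s: 8.88
tool_pos: [591.2, 183.0, 49.8]
ee_rot: [-1.578, -0.0, -0.005]
contact_force: [-0.2, 0.4, 0.1]
grip_width: 0.348
```

Run:
```python
from h import *
st()
c=cam('wrist','w5');c=cam('scene')
cv2.imwrite('pics/s5z.png',cv2.resize(c['img'][110:210,250:350],None,fx=6,fy=6,interpolation=cv2.INTER_CUBIC))
```

```text
8.875 [591.2 183.   49.8] [-1.578 -0.    -0.005] F [-0.2  0.4  0.1] g 0.348
toolx [ 1.    -0.003  0.004] z [ 0.003  1.    -0.007]
```

View pics/w5.png

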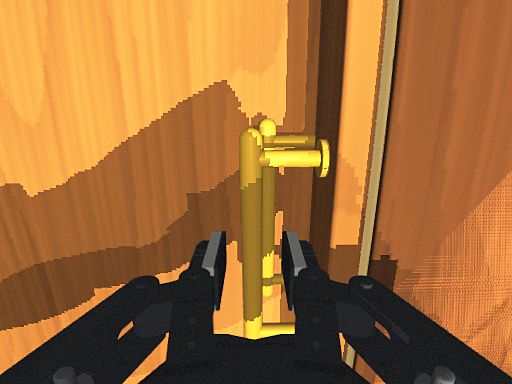

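View pics/s5z.png

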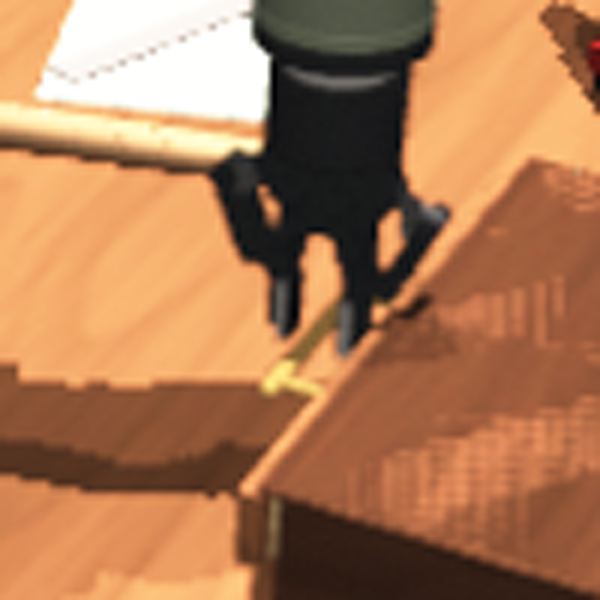

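jog_arm(offset=[[0,0,-0.5],[0,0,0]], turn=[[0,0,0],[0,0,0]])

```text
time_s: 9.22
tool_pos: [590.5, 182.8, 38.3]
ee_rot: [-1.579, 0.001, -0.004]
contact_force: [0.7, 0.5, -0.3]
grip_width: 0.356
```

jog_arm(offset=[[0,0,0],[0,0,0],[0,0,0],[0,0,0]], turn=[[0,0,0],[0,0,0],[0,0,0],[0,0,0]], hand=1, force=40)

```text
time_s: 9.72
tool_pos: [590.6, 182.8, 38.5]
ee_rot: [-1.579, 0.001, -0.004]
contact_force: [0.6, -0.8, -3.0]
grip_width: 0.112
```

The bar is gripped, with the opening at about 10 mm. Pulling now.

jog_arm(offset=[[-0.5,0,0],[-1,0,0],[-1,0,0],[-1,0,0],[-1,0,0],[-1,0,0],[-1,0,0],[-1,0,0],[-0.5,0,0]], turn=[[0,0,0],[0,0,0],[0,0,0],[0,0,0],[0,0,0],[0,0,0],[0,0,0],[0,0,0],[0,0,0]])

```text
time_s: 10.85
tool_pos: [427.7, 182.2, 38.5]
ee_rot: [-1.578, -0.001, -0.008]
contact_force: [1.8, -0.7, -11.0]
grip_width: 0.109
```

jog_arm(offset=[[-0.5,0,0],[-0.4,0,0],[-0.3,0,0],[0,0,0]], turn=[[0,0,0],[0,0,0],[0,0,0],[0,0,0]])

```text
time_s: 11.35
tool_pos: [422.9, 183.6, 40.0]
ee_rot: [-1.567, -0.019, -0.043]
contact_force: [-2.2, -0.8, -18.7]
grip_width: 0.108
```

Run:
```python
from h import *
s=st();print(np.round(s['joint_positions'],3))
c=cam('wrist','w6');cam('top','t6')
```

```text
11.35 [422.9 183.6  40. ] [-1.567 -0.019 -0.043] F [ -2.2  -0.8 -18.7] g 0.108
toolx [ 0.999 -0.015  0.04 ] z [0.015 1.    0.004]
[-0.455  0.821 -0.063  2.092  0.316  0.202 -0.822]
```

View pics/w6.png

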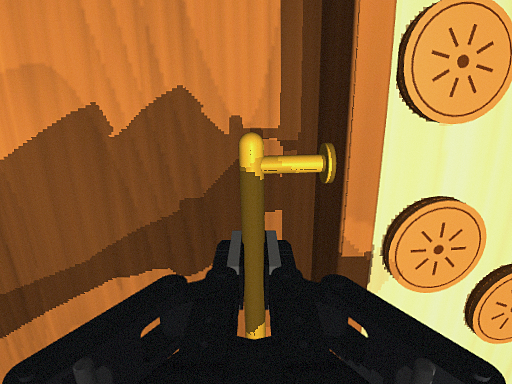

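View pics/t6.png

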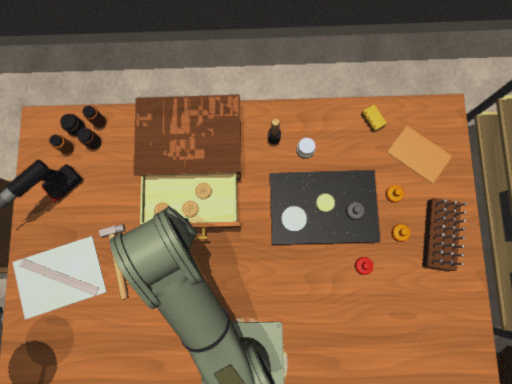

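jog_arm(offset=[[-0.4,0,0.05],[-0.4,0,0.05],[-0.4,0,0]], turn=[[0,0,0],[0,0,0],[0,0,0]])

```text
time_s: 11.82
tool_pos: [423.1, 186.3, 44.8]
ee_rot: [-1.551, -0.042, -0.088]
contact_force: [62.6, -13.6, -51.8]
grip_width: 0.106
```

Run:
```python
from h import *
s=st();print(np.round(s['joint_positions'],3),np.round(s['joint_torque'],1))
```

```text
11.825 [423.1 186.3  44.8] [-1.551 -0.042 -0.088] F [ 62.6 -13.6 -51.8] g 0.106
toolx [ 0.996 -0.03   0.082] z [0.028 0.999 0.02 ]
[-0.492  0.807 -0.018  2.139  0.316  0.12  -0.845] [-15.5 -90.3 -16.7  17.2  -2.    9.2   0. ]
```

Now 63 N along x, so this is either the stop or the arm's limit. I'll relax, release and measure the drawer.

jog_arm(offset=[[0,0,0],[0,0,0],[0,0,0]], turn=[[0,0,0],[0,0,0],[0,0,0]])

```text
time_s: 12.2
tool_pos: [424.2, 187.1, 45.4]
ee_rot: [-1.549, -0.044, -0.089]
contact_force: [0.2, -1.3, -4.6]
grip_width: 0.114
```

Run:
```python
from h import *
s=st()
c=cam('wrist');t=cam('top');t0=cv2.imread('pics/top0.png')
cv2.imwrite('pics/t7z.png',cv2.resize(t['img'][90:260,125:255],None,fx=3.5,fy=3.5,interpolation=cv2.INTER_CUBIC))
cv2.imwrite('pics/t0z.png',cv2.resize(t0[90:260,125:255],None,fx=3.5,fy=3.5,interpolation=cv2.INTER_CUBIC))
for x in (625,640,460,445,430): print(x,proj(t,[x,20,112]),proj(t,[x,340,112]))
```

```text
12.2 [424.2 187.1  45.4] [-1.549 -0.044 -0.089] F [ 0.2 -1.3 -4.6] g 0.114
toolx [ 0.996 -0.029  0.085] z [0.028 0.999 0.022]
625 [234.01291207 176.58455162] [141.60757837 178.87710922]
640 [233.95664757 172.34575963] [141.7285833  174.65129363]
460 [234.6440065  224.31753513] [140.2267336  226.46074785]
445 [234.70252106 228.76096184] [140.0964912 230.8899642]
430 [234.76123204 233.22233964] [139.96543158 235.33702018]
```

View pics/t7z.png

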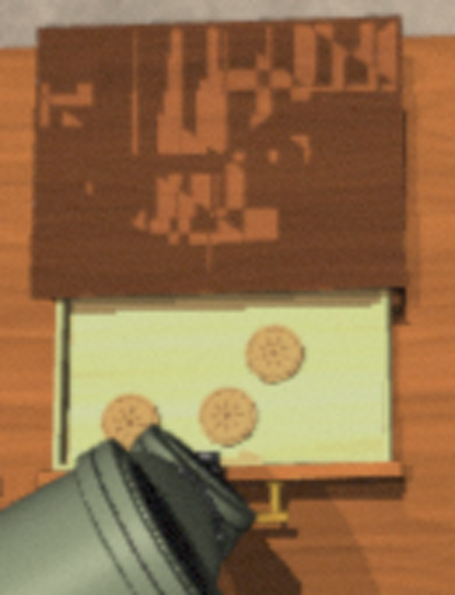

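View pics/t0z.png

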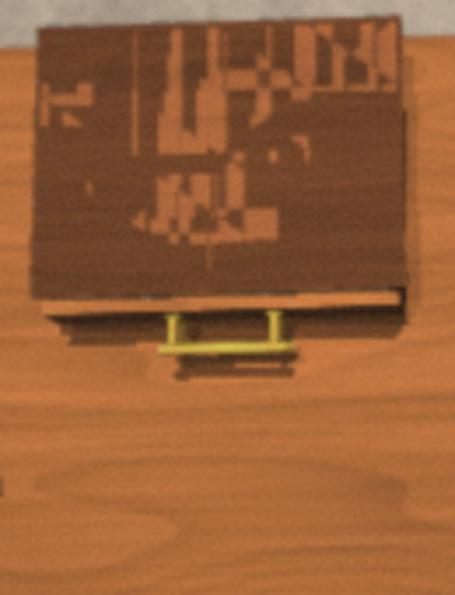

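jog_arm(offset=[[0,0,0],[0,0,0],[0,0,0],[0,0,1],[0,0,1],[0,0,1],[0,0,1],[0.5,0,1],[1,0,1],[1,0,1],[1,0,0.5],[0,0,0]], turn=[[0,0,0],[0,0,0],[0,0,0],[0,0,0],[0,0,0],[0,0,0],[0,0,0],[0,0.5,0],[0,0.3,0.3],[0,0,0],[0,0,0],[0,0,0]], hand=0.65)

```text
time_s: 13.8
tool_pos: [494.5, 186.6, 200.9]
ee_rot: [-1.551, 0.0, 0.005]
contact_force: [-0.1, -0.4, -0.3]
grip_width: 0.352
```

Run:
```python
from h import *
s=st()
c=cam('wrist','w8')
for d in arm.place_of(c,'handle')[:2]: print(round(d['p'],2),np.round(d['at']),np.round(pix(c,d['at'],91),1))
for d in arm.place_of(c,'round0')[:6]: print(round(d['p'],2),np.round(d['at']),np.round(pix(c,d['at'],76),1))
t=cam('top','t8')
for d in arm.place_of(t,'handle')[:2]: print(round(d['p'],2),np.round(d['at']),np.round(pix(t,d['at'],91),1))
for d in arm.place_of(t,'round0')[:6]: print(round(d['p'],2),np.round(d['at']),np.round(pix(t,d['at'],76),1))
```

```text
13.8 [494.5 186.6 200.9] [-1.551  0.     0.005] F [-0.1 -0.4 -0.3] g 0.352
toolx [ 1.     0.003 -0.004] z [-0.003  1.     0.02 ]
0.87 [180. 183.] [418.9 180.7  91. ]
0.86 [276. 180.] [518.6 179.9  76. ]
0.65 [282.  82.] [522.5 278.9  76. ]
0.58 [339. 221.] [590.6 133.   76. ]
0.72 [199. 190.] [587.7 145.3  76. ]
```

View pics/w8.png

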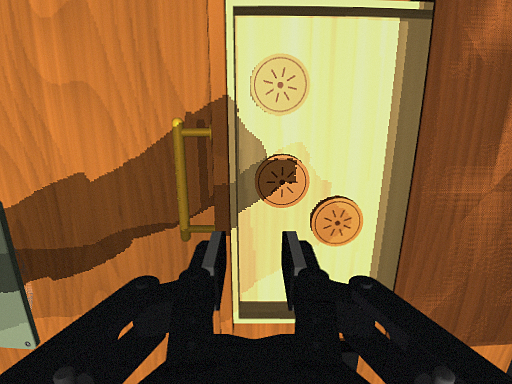

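Handle now at x≈419, so the drawer is about 171 mm out. Three rounds are visible, at (281,83), (282,180) and (338,222). I'll finish the pull from inside, with shut fingers against the front wall between two of the rounds.

jog_arm(offset=[[-0.1,1,0],[0,1,0],[0,0.1,-0.5],[0,0,-1],[0,0,-1],[0,0,-1],[0,0,-1],[0,0,0]], turn=[[-0.19,0,0],[0,0,0],[0,0,0],[0,0,0],[0,0,0],[0,0,0],[0,0,0],[0,0,0]], hand=1)

```text
time_s: 15.1
tool_pos: [489.8, 226.8, 104.3]
ee_rot: [-1.573, 0.004, 0.008]
contact_force: [-0.3, 0.6, -0.1]
grip_width: -0.004
```

Run:
```python
from h import *
s=st()
c=cam('wrist','w9')
```

```text
15.1 [489.8 226.8 104.3] [-1.573  0.004  0.008] F [-0.3  0.6 -0.1] g -0.004
toolx [ 1.     0.003 -0.008] z [-0.003  1.    -0.003]
```

View pics/w9.png

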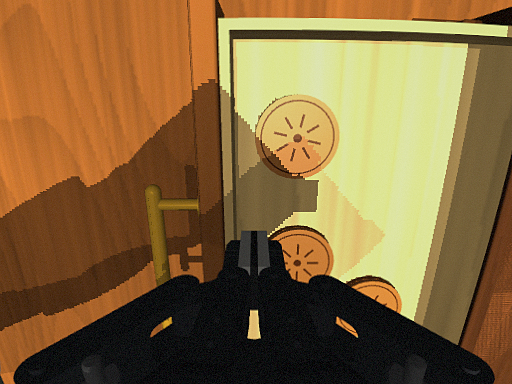

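jog_arm(offset=[[0,0.13,-0.9],[0,0,-0.9],[0,0,-0.5],[0,0,0]], turn=[[0,0,0],[0,0,0],[0,0,0],[0,0,0]])

```text
time_s: 15.65
tool_pos: [491.8, 229.4, 60.8]
ee_rot: [-1.571, 0.001, 0.004]
contact_force: [-0.8, -0.1, -0.1]
grip_width: -0.001
```

jog_arm(offset=[[-0.4,0,0],[-0.4,0,0],[-0.3,0,0]], turn=[[0,0,0],[0,0,0],[0,0,0]])

```text
time_s: 16.02
tool_pos: [483.0, 230.0, 63.6]
ee_rot: [-1.563, -0.016, -0.022]
contact_force: [48.8, 0.4, -32.3]
grip_width: -0.004
```

jog_arm(offset=[[0.1,0,0],[0,0,0]], turn=[[0,0,0],[0,0,0]])

```text
time_s: 16.27
tool_pos: [486.1, 230.1, 64.9]
ee_rot: [-1.561, -0.019, -0.026]
contact_force: [-0.1, -0.8, -0.6]
grip_width: 0.003
```

Run:
```python
from h import *
s=st();print(np.round(s['joint_positions'],3))
c=cam('wrist','w10')
for d in arm.place_of(c,'handle')[:2]: print(round(d['p'],2),np.round(d['at']),np.round(pix(c,d['at'],91),1))
t=cam('top','t10')
a=cv2.imread('pics/t8.png');
cv2.imwrite('pics/t10z.png',np.hstack([cv2.resize(x[90:260,125:255],None,fx=3,fy=3,interpolation=cv2.INTER_CUBIC) for x in (a,t['img'])]))
```

```text
16.275 [486.1 230.1  64.9] [-1.561 -0.019 -0.026] F [-0.1 -0.8 -0.6] g 0.003
toolx [ 1.    -0.005  0.028] z [0.004 1.    0.009]
[-0.409  0.835 -0.179  1.797  0.289  0.506 -0.784]
```

View pics/t10z.png

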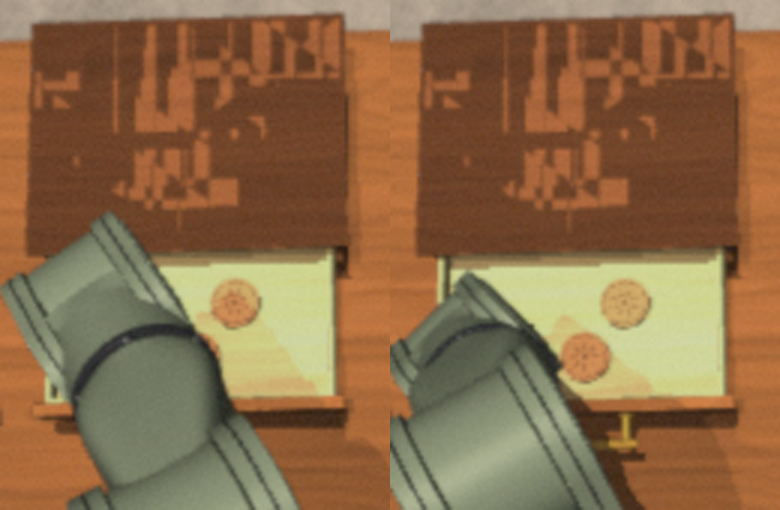

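View pics/w10.png

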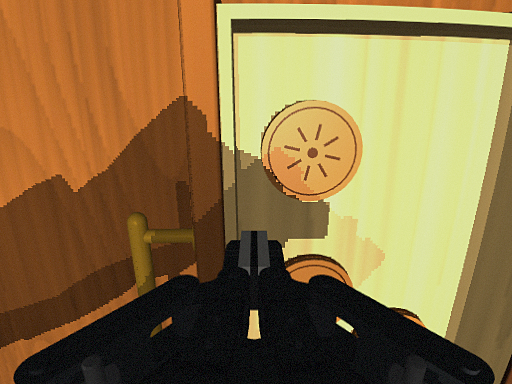

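Run:
```python
from h import *
c=cam('wrist')
# w8 pose reconstruct
T=np.eye(4);T[:3,:3]=R.from_rotvec([-1.551,0,0.005]).as_matrix();T[:3,3]=[494.5,186.6,200.9]
c['M']=T@np.array(c['T_tool_cam'])
im=cv2.imread('pics/w8.png')
cv2.imwrite('pics/w8z.png',cv2.resize(im[0:130,190:450],None,fx=3,fy=3,interpolation=cv2.INTER_CUBIC))
for n,uv,z in [('panel front/outer',(209,120),112),('panel inner',(226,120),112),('wall top in',(235,120),102),('floor front',(238,120),72),('cab',(436,40),124),('cab',(408,200),124),('floorback',(400,120),72)]: print(n,np.round(pix(c,uv,z),1))
```

```text
panel front/outer [454.8 244.9 112. ]
panel inner [470.  244.9 112. ]
wall top in [477.4 244.3 102. ]
floor front [478.5 242.4  72. ]
cab [643.4 311.7 124. ]
cab [638.7 174.  124. ]
floorback [646.2 243.8  72. ]
```

View pics/w8z.png

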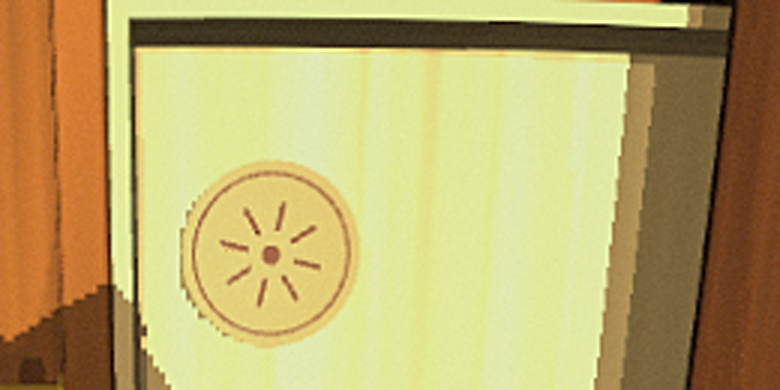

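The numbers fit if the drawer started slightly ajar. About 162 mm of the inside is now open, and both pulls stopped dead at the same place, so I take the drawer to be at its stop. Now I'll measure the rounds.

jog_arm(offset=[[0.2,0,1],[0.2,0,1],[0.2,0,1],[0.2,0,1],[0.2,0,1],[0.2,-0.5,1],[0.2,-0.5,0.5],[0,-0.5,0],[0,0,0]], turn=[[-0.1,0.25,0.05],[0,0,0],[0,0,0],[0,0,0],[0,0,0],[0,0,0],[0,0,0],[0,0,0],[0,0,0]], hand=0.1)

```text
time_s: 17.6
tool_pos: [510.7, 198.8, 197.4]
ee_rot: [-1.574, 0.001, 0.008]
contact_force: [0.6, -0.8, -0.2]
grip_width: 0.899
```

```bash
cat >> h.py <<'E'
def tan_discs(c,fn=None,z=80,rad=29):
    """rounds by place_of, refined by fitting circle of known radius on edges"""
    out=[]
    for d in arm.place_of(c,'round0'):
        if d['p']<.3: continue
        out.append((round(d['p'],2),np.round(d['at'],1),np.round(pix(c,d['at'],z-4),1)))
    return out
E
python3 - <<'E'
from h import *
st()
c=cam('wrist','w11')
for d in tan_discs(c): print(*d)
print('handle',[np.round(pix(c,d['at'],91),1) for d in arm.place_of(c,'handle')[:1]])
s=cam('scene','s11')
for d in arm.place_of(s,'round0')[:5]: print(round(d['p'],2),np.round(d['at']),np.round(pix(s,d['at'],76)))
cv2.imwrite('pics/s11z.png',cv2.resize(s['img'][100:260,240:430],None,fx=4,fy=3.7,interpolation=cv2.INTER_CUBIC))
E
```

```text
17.6 [510.7 198.8 197.4] [-1.574e+00  1.000e-03  8.000e-03] F [ 0.6 -0.8 -0.2] g 0.899
toolx [ 1.     0.004 -0.006] z [-0.004  1.    -0.003]
0.83 [262.8  92.9] [519.2 278.4  76. ]
0.73 [265.7 192.3] [523.6 176.7  76. ]
0.71 [162.9 191.9] [412.9 176.6  76. ]
0.64 [322.7 231.2] [588.2 130.9  76. ]
handle [array([420.5, 180.7,  91. ])]
0.72 [296. 148.] [515. 291.  76.]
0.57 [285. 162.] [521. 193.  76.]
0.54 [295. 177.] [590. 126.  76.]
```

View pics/w11.png

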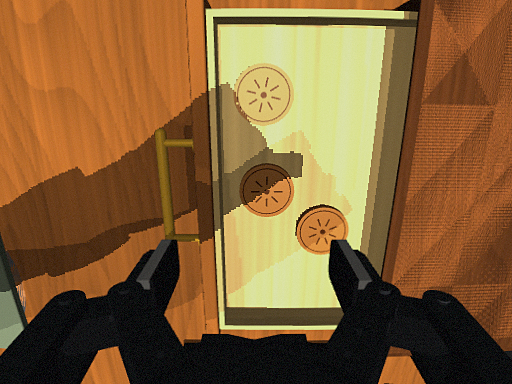

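View pics/s11z.png

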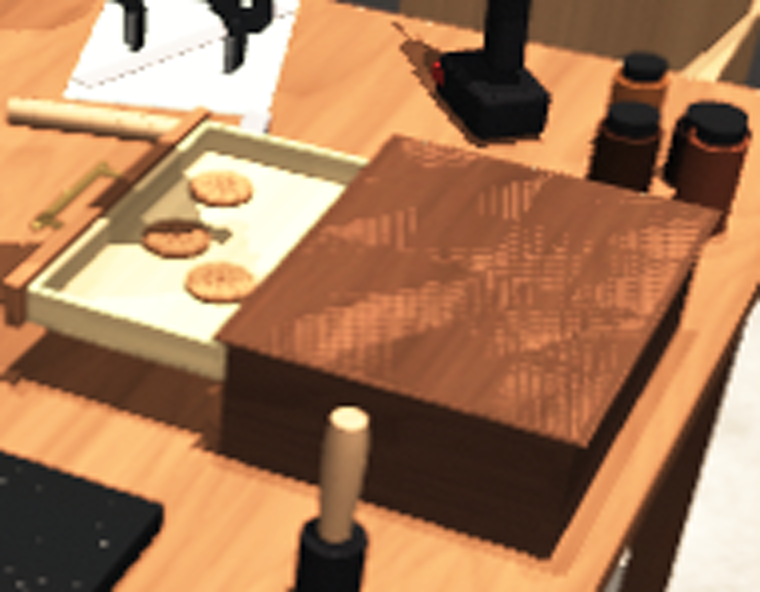

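Three rounds are visible: A about (519,279), B about (521,177), C about (589,132). I'll turn the jaws along y. The camera then sits on the robot side and can look under the cabinet edge.

jog_arm(offset=[[0,0,0.2],[0,0,0],[0,0,0],[0,0,0],[0,0,0],[0,0,0],[0,0,0],[0,0,0],[0,0,0],[0,0,0],[0,0,0],[0,0,0],[0,0,0],[0,0,0],[0,0,0],[0,0,0]], turn=[[0,0,1],[0,0,1],[0,0,1],[0,0,1],[0,0,1],[0,0,1],[0,0,1],[0,0,1],[0,0,1],[0,0,1],[0,0,1],[0,0,1],[0,0,1],[0,0,1],[0,0,0.9],[0,0,0]], hand=0.1)

```text
time_s: 19.85
tool_pos: [508.6, 204.7, 198.7]
ee_rot: [-1.189, -1.244, 1.253]
contact_force: [0.1, 0.6, -0.2]
grip_width: 0.903
```

Run:
```python
from h import *
s=st();print(np.round(s['joint_positions'],2))
c=cam('wrist','w12')
for d in tan_discs(c): print(*d)
```

```text
19.85 [508.6 204.7 198.7] [-1.189 -1.244  1.253] F [ 0.1  0.6 -0.2] g 0.903
toolx [-0.052  0.999 -0.007] z [-0.999 -0.052  0.001]
[-0.07  0.74 -0.74  1.56  0.56  1.06  0.66]
0.87 [188.5 236.7] [588.8 134.1  76. ]
0.81 [321.8 181.6] [515.9 277.1  76. ]
0.64 [225.5 184.7] [524.8 174.9  76. ]
```

View pics/w12.png

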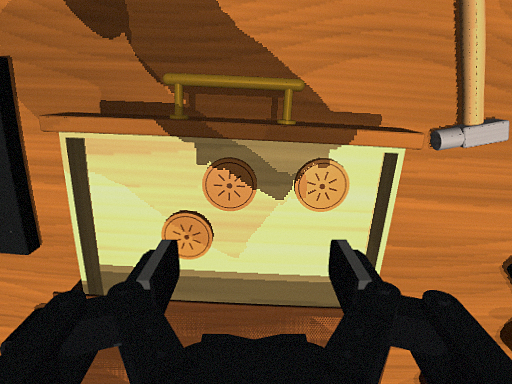

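```bash
cat >> h.py <<'E'
def at(c,pos,rv):
    T=np.eye(4);T[:3,:3]=R.from_rotvec(rv).as_matrix();T[:3,3]=pos
    c=dict(c);c['M']=T@np.array(c['T_tool_cam']);return c
def dots(c,z=80,lo=250,hi=1200):
    # segment tan/brown rounds: circle search by Hough on gray
    g=cv2.medianBlur(cv2.cvtColor(c['img'],cv2.COLOR_BGR2GRAY),3)
    h=cv2.HoughCircles(g,cv2.HOUGH_GRADIENT,1.0,40,param1=90,param2=18,minRadius=18,maxRadius=75)
    if h is None: return
    for u,v,r in h[0][:8]: print('hough',np.round([u,v,r],1),np.round(pix(c,(u,v),z),1))
E
python3 - <<'E'
from h import *
c=cam('wrist')
for uv in [(322,185),(230,186),(187,237)]: print(np.round(pix(c,uv,80),1))
c2=at(c,[510.7,198.8,197.4],[-1.574,0.001,0.008])
for uv in [(264,95),(267,191),(322,232)]: print(np.round(pix(c2,uv,80),1))
dots(c)
E
```

```text
[518.7 276.7  80. ]
[524.8 180.   80. ]
[587.2 133.2  80. ]
[520.  275.4  80. ]
[524.5 178.4  80. ]
[586.3 130.9  80. ]
hough [270.5 152.5  74.4] [487.  220.2  80. ]
hough [230.5 151.5  72.2] [488.  179.5  80. ]
hough [311.5 233.5  74.4] [575.5 271.9  80. ]
hough [240.5 230.5  74.4] [575.8 192.9  80. ]
hough [323.5 182.5  26. ] [515.9 278.   80. ]
hough [253.5 271.5  66.7] [627.8 209.9  80. ]
hough [187.5 234.5  25.7] [584.1 133.8  80. ]
hough [217.5  92.5  65.5] [431.1 165.4  80. ]
```

jog_arm(offset=[[0.8,-1,-0.5],[0,-0.3,-1],[0,0,-1],[0,0,-1],[0,0,-1],[0,0,-1],[0,0,-1],[0,0,0]], turn=[[0,0,-0.5],[0,0,0],[0,0,0],[0,0,0],[0,0,0],[0,0,0],[0,0,0],[0,0,0]], hand=0.1)

```text
time_s: 21.0
tool_pos: [528.4, 171.3, 62.2]
ee_rot: [-1.23, -1.185, 1.198]
contact_force: [-0.0, -0.3, -0.0]
grip_width: 0.9
```

Run:
```python
from h import *
s=st()
c=cam('wrist','w13')
for d in tan_discs(c): print(*d)
```

```text
21.0 [528.4 171.3  62.2] [-1.23  -1.185  1.198] F [-0.  -0.3 -0. ] g 0.9
toolx [ 0.026  1.    -0.011] z [-1.     0.026 -0.   ]
0.97 [427.9 209.9] [519.8 278.1  76. ]
0.76 [199.8 306.3] [587.1 133.4  76. ]
0.66 [263.1 220.9] [524.4 177.6  76. ]
```

View pics/w13.png

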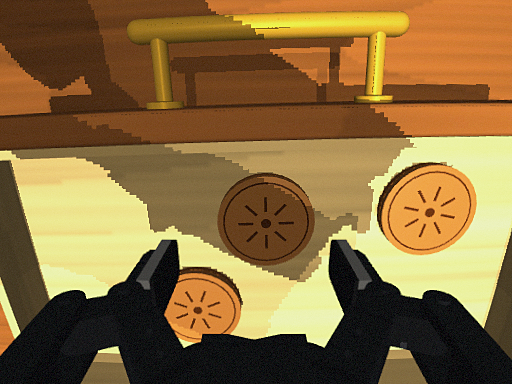

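jog_arm(offset=[[-0.2,0.33,-0.7],[0,0,-0.6],[0,0,-0.2],[0,0,0]], turn=[[0,0,0],[0,0,0],[0,0,0],[0,0,0]], hand=0.12)

```text
time_s: 21.6
tool_pos: [525.2, 179.1, 32.7]
ee_rot: [-1.231, -1.188, 1.195]
contact_force: [0.4, -0.5, 0.1]
grip_width: 0.878
```

Run:
```python
from h import *
s=st()
c=cam('wrist','w14')
for d in tan_discs(c): print(*d)
```

```text
21.6 [525.2 179.1  32.7] [-1.231 -1.188  1.195] F [ 0.4 -0.5  0.1] g 0.878
toolx [ 0.026  1.    -0.009] z [-1.     0.026 -0.004]
0.95 [442.1 233.2] [517.4 277.3  76. ]
0.85 [249.1 252.2] [525.4 177.4  76. ]
```

View pics/w14.png

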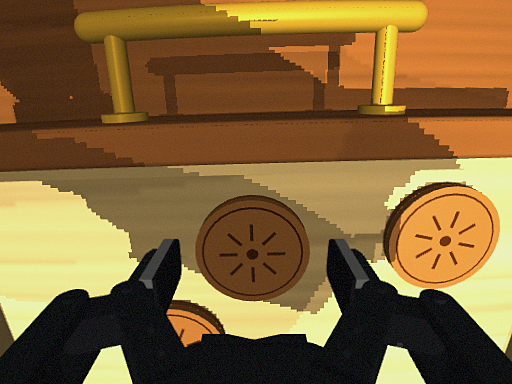

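jog_arm(offset=[[0,0,-0.22],[0,0,0],[0,0,0]], turn=[[0,0,0],[0,0,0],[0,0,0]])

```text
time_s: 22.08
tool_pos: [525.7, 179.0, 28.8]
ee_rot: [-1.232, -1.189, 1.194]
contact_force: [-0.5, -0.2, -0.5]
grip_width: 0.88
```

jog_arm(offset=[[0,0,0],[0,0,0],[0,0,0],[0,0,0]], turn=[[0,0,0],[0,0,0],[0,0,0],[0,0,0]], hand=0.6, force=30)

```text
time_s: 22.58
tool_pos: [528.0, 183.8, 32.1]
ee_rot: [-1.23, -1.199, 1.185]
contact_force: [0.4, -0.4, -0.9]
grip_width: 0.664
```

Run:
```python
from h import *
s=st()
c=cam('wrist','w15')
```

```text
22.575 [528.  183.8  32.1] [-1.23  -1.199  1.185] F [ 0.4 -0.4 -0.9] g 0.664
toolx [ 0.025  1.    -0.   ] z [-1.     0.025 -0.012]
```

View pics/w15.png

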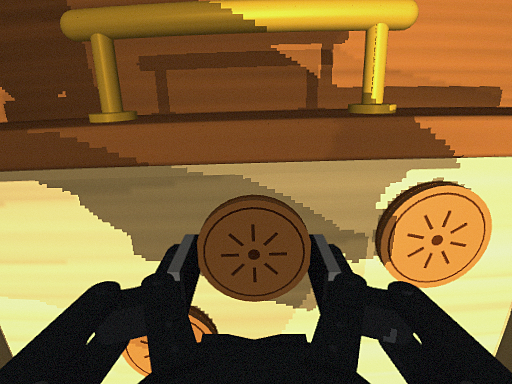

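Round B is gripped. The opening reads 0.664 and the tips are on the floor, so the true tips sit about 40 mm above the reported TCP. Lifting to the plate.

jog_arm(offset=[[0,0,0.5],[0,0,1],[0,0,1],[0,0,1],[0,0,1],[0,0,0.5],[0,0,0]], turn=[[0,0,0],[0,0,0],[0,0,0],[0,0,0],[0,0,0],[0,0,0],[0,0,0]], hand=0.75, force=40)

```text
time_s: 23.5
tool_pos: [527.2, 183.3, 137.5]
ee_rot: [-1.229, -1.198, 1.186]
contact_force: [-0.0, 0.3, -0.4]
grip_width: 0.652
```

jog_arm(offset=[[-0.1,-1,0],[-0.1,-1,0],[-0.1,-1,0],[-0.1,-1,0],[-0.1,-1,0],[-0.1,-1,0],[-0.1,-1,0],[-0.1,-1,0],[-0.1,-1,0],[-0.1,-1,0],[-0.1,-1,0],[-0.1,-1,0],[-0.1,-1,0],[-0.1,-1,0],[-0.1,-1,0],[-0.1,-1,0],[0,-0.7,0],[0,0,0]], turn=[[0,0,0],[0,0,0],[0,0,0],[0,0,0],[0,0,0],[0,0,0],[0,0,0],[0,0,0],[0,0,0],[0,0,0],[0,0,0],[0,0,0],[0,0,0],[0,0,0],[0,0,0],[0,0,0],[0,0,0],[0,0,0]])

```text
time_s: 25.75
tool_pos: [487.7, -161.7, 125.7]
ee_rot: [-1.214, -1.187, 1.195]
contact_force: [0.2, -0.2, 0.1]
grip_width: 0.655
```

Run:
```python
from h import *
s=st();print(np.round(s['joint_positions'],2))
c=cam('wrist','w16')
for d in tan_discs(c,z=s['tool_pos'][2]+48): print(*d)
for d in arm.place_of(c,'plate_top')[:2]: print('plate',d['p'],d['at'],pix(c,d['at'],40))
```

```text
25.75 [ 487.7 -161.7  125.7] [-1.214 -1.187  1.195] F [ 0.2 -0.2  0.1] g 0.655
toolx [0.023 1.    0.001] z [-1.     0.023  0.007]
[ 0.64  0.8  -0.73  1.78  0.69  0.85  1.13]
0.95 [253.1 252. ] [ 487.9 -161.7  169.7]
plate 0.93 [227.6, 176.4] [ 481.85269557 -185.3340027    40.        ]
plate 0.71 [133.7, 208.0] [ 511.12925217 -278.04487242   40.        ]
```

View pics/w16.png

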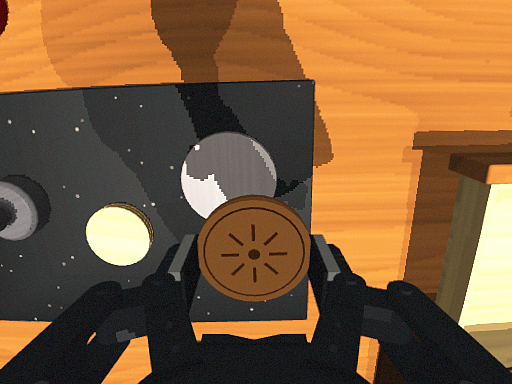

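```bash
cat >> h.py <<'E'
def ringfit(c,edge_uv,z,r):
    from scipy.optimize import least_squares
    P=np.array([pix(c,uv,z)[:2] for uv in edge_uv])
    f=least_squares(lambda q:np.hypot(P[:,0]-q[0],P[:,1]-q[1])-q[2],[*P.mean(0),r],loss='soft_l1')
    g=least_squares(lambda q:np.hypot(P[:,0]-q[0],P[:,1]-q[1])-r,f.x[:2],loss='soft_l1')
    return np.round(f.x,1),np.round(g.x,1)
def rayedges(img,uv,rmin,rmax,n=72,ch=None,sgn=-1):
    """strongest radial edge about uv (sgn -1: bright inside)"""
    g=cv2.GaussianBlur(img,(0,0),1).astype(float);g=g.mean(2) if ch is None else g[...,ch]
    out=[]
    for a in np.linspace(0,2*np.pi,n,endpoint=False):
        rr=np.arange(rmin,rmax,0.5);u=uv[0]+rr*np.cos(a);v=uv[1]+rr*np.sin(a)
        ok=(u>1)&(u<510)&(v>1)&(v<382)
        if ok.sum()<8: continue
        p=cv2.remap(g.astype(np.float32),u[ok].astype(np.float32)[None],v[ok].astype(np.float32)[None],1)[0]
        d=np.gradient(p)*sgn;i=d.argmax()
        if d[i]>6: out.append((u[ok][i],v[ok][i]))
    return out
E
python3 - <<'E'
from h import *
c=cam('wrist');now=c
c1=at(c,[491.7,-281.1,195.0],[-1.571,-0.064,0.062]);im=cv2.imread('pics/w1.png')
for z,r,uv,a,b in [(40,45,(255.5,75.5),30,52),(42,32,(294,182),18,36)]:
    E=rayedges(im,uv,a,b);print(len(E),ringfit(c1,E,z,r))
E=rayedges(now['img'],(228,178),38,56);E=[e for e in E if e[1]<195];print(len(E),ringfit(now,E,40,45))
t=cam('top');E=rayedges(t['img'],(294,218),8,18);print(len(E),ringfit(t,E,40,45))
E=rayedges(t['img'],(325.5,202.5),5,13);print(len(E),ringfit(t,E,42,32))
E
```

```text
72 (array([ 486.2, -185.7,   44.4]), array([ 486.2, -185.8]))
72 (array([ 540.8, -299.5,   31.9]), array([ 540.8, -299.4]))
45 (array([ 485.5, -184.8,   44.4]), array([ 486.2, -184.8]))
16 (array([ 475.3, -170.9,   29.7]), array([ 477.2, -188.5]))
23 (array([ 536.1, -287.9,   43.3]), array([ 541. , -299.3]))
```

jog_arm(offset=[[-0.1,-0.6,-0.5],[0,-0.5,-1],[0,0,-1],[0,0,-1],[0,0,-1],[0,0,0],[0,0,0]], turn=[[0,0,0],[0,0,0],[0,0,0],[0,0,0],[0,0,0],[0,0,0],[0,0,0]])

```text
time_s: 26.88
tool_pos: [483.7, -185.8, 27.5]
ee_rot: [-1.21, -1.187, 1.197]
contact_force: [0.2, -0.2, -0.4]
grip_width: 0.654
```

Run:
```python
from h import *
s=st()
c=cam('wrist','w17')
for d in tan_discs(c,z=s['tool_pos'][2]+48): print(*d)
```

```text
26.875 [ 483.7 -185.8   27.5] [-1.21  -1.187  1.197] F [ 0.2 -0.2 -0.4] g 0.654
toolx [0.021 1.    0.002] z [-1.     0.021  0.01 ]
0.97 [253.  251.9] [ 484.  -185.9   71.5]
```

View pics/w17.png

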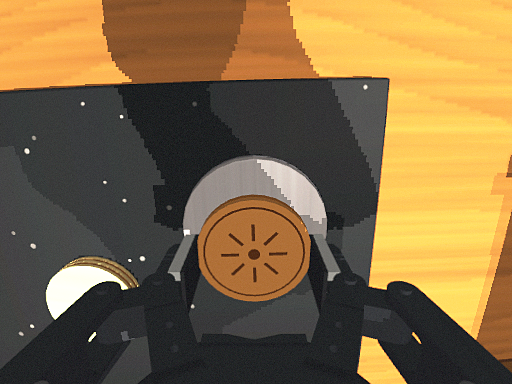

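jog_arm(offset=[[0.1,0,-0.6],[0,0,-0.35],[0,0,0]], turn=[[0.05,0,0],[0,0,0],[0,0,0]])

```text
time_s: 27.35
tool_pos: [486.3, -186.2, 7.9]
ee_rot: [-1.208, -1.19, 1.192]
contact_force: [1.1, 0.7, -0.4]
grip_width: 0.652
```

jog_arm(offset=[[0,0,-0.2],[0,0,0]], turn=[[0,0,0],[0,0,0]])

```text
time_s: 27.6
tool_pos: [486.3, -186.1, 3.8]
ee_rot: [-1.208, -1.19, 1.192]
contact_force: [0.4, 1.0, 0.4]
grip_width: 0.655
```

jog_arm(offset=[[0,0,-0.15],[0,0,0]], turn=[[0,0,0],[0,0,0]])

```text
time_s: 27.85
tool_pos: [486.4, -186.1, 0.7]
ee_rot: [-1.208, -1.19, 1.192]
contact_force: [-0.4, -0.6, -0.0]
grip_width: 0.657
```

Run:
```python
from h import *
s=st()
c=cam('scene')
cv2.imwrite('pics/s18z.png',cv2.resize(c['img'][150:290,130:290],None,fx=4.5,fy=4.2,interpolation=cv2.INTER_CUBIC))
```

```text
27.85 [ 486.4 -186.1    0.7] [-1.208 -1.19   1.192] F [-0.4 -0.6 -0. ] g 0.657
toolx [0.022 1.    0.006] z [-1.     0.022  0.009]
```

View pics/s18z.png

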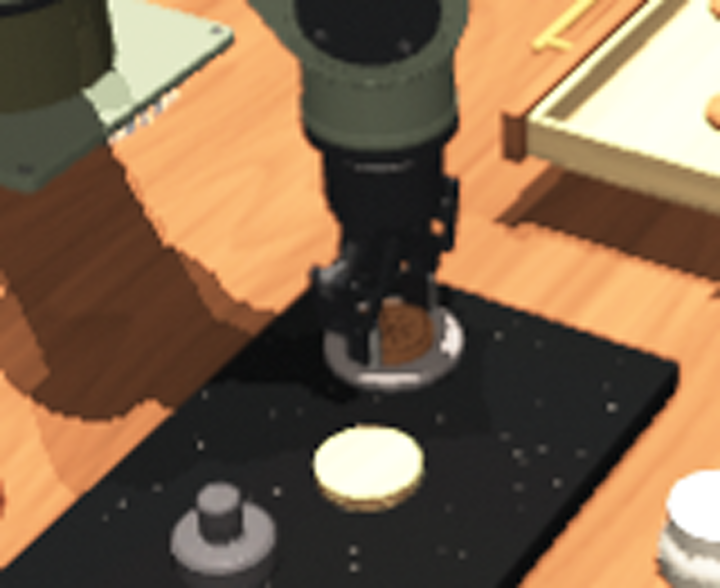

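jog_arm(offset=[[0,0,-0.1],[0,0,-0.05],[0,0,0]], turn=[[0,0,0],[0,0,0],[0,0,0]])

```text
time_s: 28.28
tool_pos: [486.8, -186.3, 0.3]
ee_rot: [-1.211, -1.19, 1.193]
contact_force: [-0.4, -0.6, -0.3]
grip_width: 0.655
```

Contact: it stopped 0.3 mm on. Releasing and lifting to check.

jog_arm(offset=[[0,0,0],[0,0,0],[0,0,0],[0,0,0.5],[0,0,1],[0,0,1],[0,0,1],[0,0,1],[0,0,0]], turn=[[0,0,0],[0,0,0],[0,0,0],[0,0,0],[0,0,0],[0,0,0],[0,0,0],[0,0,0],[0,0,0]], hand=0.12)

```text
time_s: 29.4
tool_pos: [486.7, -185.9, 95.8]
ee_rot: [-1.211, -1.192, 1.193]
contact_force: [-0.2, -1.0, -0.7]
grip_width: 0.882
```

```bash
cat >> h.py <<'E'
def pile(c,ztop,r=29,guess=(486,-186)):
    uv=proj(c,[guess[0],guess[1],ztop]);e=proj(c,[guess[0],guess[1]+r,ztop]);rp=np.hypot(*(e-uv))
    for sg in(-1,1):
        E=rayedges(c['img'],uv,rp*.75,rp*1.3,sgn=sg);print('fit',sg,len(E),ringfit(c,E,ztop,r))
    for d in arm.place_of(c,'round0')[:4]: print('net',round(d['p'],2),np.round(d['at']),np.round(pix(c,d['at'],ztop-4),1))
E
python3 - <<'E'
from h import *
s=st()
c=cam('wrist','w19')
pile(c,48)
E
```

```text
29.4 [ 486.7 -185.9   95.8] [-1.211 -1.192  1.193] F [-0.2 -1.  -0.7] g 0.882
toolx [0.021 1.    0.005] z [-1.     0.021  0.006]
fit -1 72 (array([ 495.4, -187.4,   31.1]), array([ 494.3, -187.5]))
fit 1 72 (array([ 485.8, -187.7,   30.2]), array([ 485.8, -187.7]))
net 0.75 [253. 192.] [ 485.4 -186.    44. ]
```

View pics/w19.png

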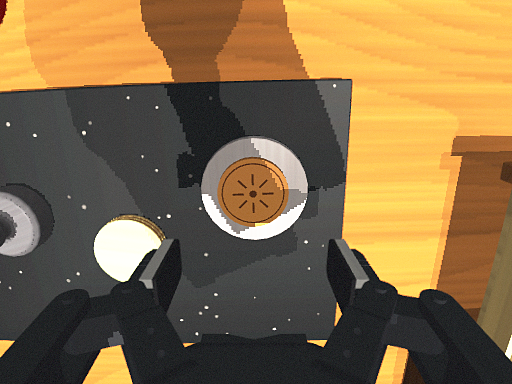

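Run:
```python
from h import *
c=cam('wrist')
print(pix(c,(253,193.5),48))
E=rayedges(c['img'],(255,188),42,62);print(len(E),ringfit(c,E,40,45))
```

```text
[ 484.43184751 -185.82094552   48.        ]
72 (array([ 485.9, -185. ,   44.6]), array([ 485.9, -185.1]))
```

jog_arm(offset=[[0.3,1,0.6],[0.3,1,0.6],[0.3,1,0],[0.3,1,0],[0.3,1,0],[0.3,1,0],[0.3,1,0],[0.3,1,0],[0.3,1,0],[0.3,1,0],[0.3,1,0],[0.3,1,0],[0.3,1,0],[0.3,1,0],[0.3,1,0],[0.3,0.4,0],[0,0,0]], turn=[[0,0,0],[0,0,0],[0,0,0],[0,0,0],[0,0,0],[0,0,0],[0,0,0],[0,0,0],[0,0,0],[0,0,0],[0,0,0],[0,0,0],[0,0,0],[0,0,0],[0,0,0],[0,0,0],[0,0,0]])

```text
time_s: 31.68
tool_pos: [583.2, 156.4, 126.1]
ee_rot: [-1.195, -1.207, 1.201]
contact_force: [0.1, 0.1, -1.0]
grip_width: 0.879
```

Run:
```python
from h import *
s=st()
c=cam('wrist','w20')
for d in tan_discs(c): print(*d)
```

```text
31.675 [583.2 156.4 126.1] [-1.195 -1.207  1.201] F [ 0.1  0.1 -1. ] g 0.879
toolx [0.003 1.    0.013] z [-1.     0.003  0.008]
0.6 [408.9 113.9] [519.1 277.7  76. ]
0.6 [226.9 202.3] [590.3 135.3  76. ]
```

View pics/w20.png

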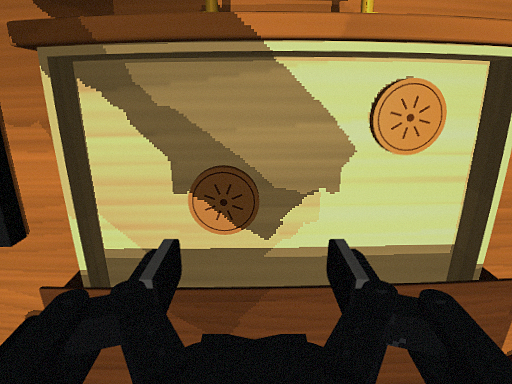

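jog_arm(offset=[[0.2,-0.8,0],[0.05,-0.35,-0.5],[0,0,-1],[0,0,-1],[0,0,-0.8],[0,0,0]], turn=[[0,0,0],[0,0,0],[0,0,0],[0,0,0],[0,0,0],[0,0,0]])

```text
time_s: 32.52
tool_pos: [588.4, 124.9, 56.0]
ee_rot: [-1.199, -1.2, 1.199]
contact_force: [0.2, -0.4, 0.7]
grip_width: 0.877
```

Run:
```python
from h import *
s=st()
c=cam('wrist','w21')
for d in tan_discs(c): print(*d)
```

```text
32.525 [588.4 124.9  56. ] [-1.199 -1.2    1.199] F [ 0.2 -0.4  0.7] g 0.877
toolx [0.01 1.   0.01] z [-1.     0.009  0.009]
0.6 [267.6 233.3] [589.9 133.3  76. ]
```

View pics/w21.png

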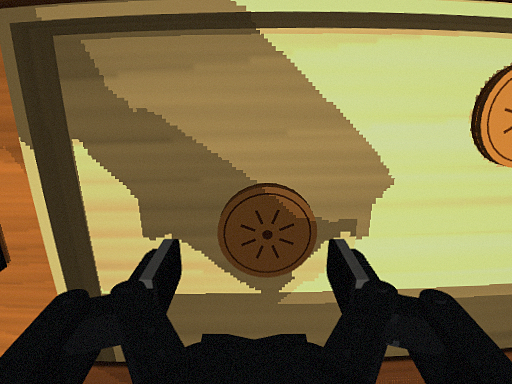

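jog_arm(offset=[[0,0.36,-0.5],[0,0,-0.5],[0,0,-0.05],[0,0,0]], turn=[[0.05,0.07,0],[0,0,0],[0,0,0],[0,0,0]])

```text
time_s: 33.12
tool_pos: [589.5, 133.4, 35.9]
ee_rot: [-1.191, -1.2, 1.196]
contact_force: [-0.4, -0.3, -0.0]
grip_width: 0.879
```

jog_arm(offset=[[0,0,0],[0,0,0],[0,0,0],[0,0,0]], turn=[[0,0,0],[0,0,0],[0,0,0],[0,0,0]], hand=0.75, force=35)

```text
time_s: 33.62
tool_pos: [590.0, 133.4, 37.0]
ee_rot: [-1.192, -1.201, 1.195]
contact_force: [-0.7, -0.4, -0.9]
grip_width: 0.65
```

Run:
```python
from h import *
s=st()
c=cam('wrist','w22')
for d in tan_discs(c): print(*d)
```

```text
33.625 [590.  133.4  37. ] [-1.192 -1.201  1.195] F [-0.7 -0.4 -0.9] g 0.65
toolx [0.01  1.    0.017] z [-1.     0.009  0.012]
0.77 [256.7 246.6] [590.  134.6  76. ]
```

View pics/w22.png

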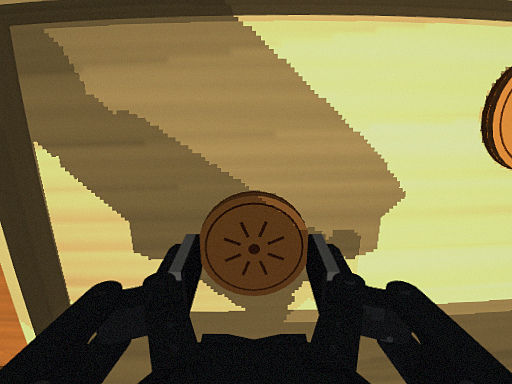

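jog_arm(offset=[[0,0,0.5],[0,0,1],[0,0,1],[0,0,1],[0,0,1],[0,0,0.5],[0,0,0]], turn=[[0,0,0],[0,0,0],[-0.15,-0.11,0],[0,0,0],[0,0,0],[0,0,0],[0,0,0]], force=40)

```text
time_s: 34.6
tool_pos: [589.6, 134.3, 144.1]
ee_rot: [-1.216, -1.205, 1.202]
contact_force: [-0.1, -0.9, -1.2]
grip_width: 0.648
```

jog_arm(offset=[[-0.32,-1,0],[-0.32,-1,0],[-0.32,-1,0],[-0.32,-1,0],[-0.32,-1,0],[-0.32,-1,0],[-0.32,-1,0],[-0.32,-1,0],[-0.32,-1,0],[-0.32,-1,0],[-0.32,-1,0],[-0.32,-1,0],[-0.32,-1,0],[-0.32,-1,0],[-0.3,-0.6,0],[0,0,0]], turn=[[0,0,0],[0,0,0],[0,0,0],[0,0,0],[0,0,0],[0,0,0],[0,0,0],[0,0,0],[0,0,0],[0,0,0],[0,0,0],[0,0,0],[0,0,0],[0,0,0],[0,0,0],[0,0,0]])

```text
time_s: 36.6
tool_pos: [485.3, -166.5, 134.7]
ee_rot: [-1.206, -1.196, 1.21]
contact_force: [0.5, 0.5, 0.3]
grip_width: 0.643
```

Run:
```python
from h import *
s=st()
c=cam('wrist','w23')
for d in tan_discs(c,z=s['tool_pos'][2]+48): print(*d)
```

```text
36.6 [ 485.3 -166.5  134.7] [-1.206 -1.196  1.21 ] F [0.5 0.5 0.3] g 0.643
toolx [ 0.007  1.    -0.002] z [-1.     0.007  0.01 ]
0.88 [253.7 248.3] [ 483.5 -166.1  178.7]
0.76 [230.9 181.7] [ 447.9 -176.7  178.7]
```

View pics/w23.png

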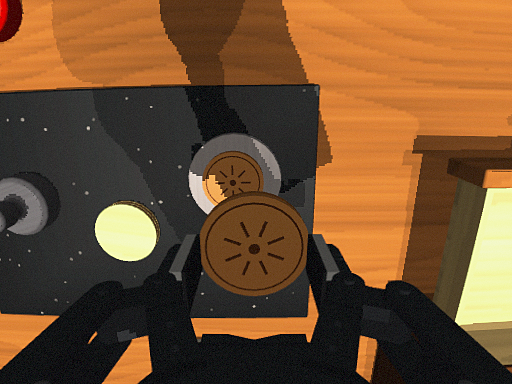

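Run:
```python
from h import *
c=cam('wrist')
for h in (40,43,48): print(pix(c,(254,249.5),134.7+h))
print(pix(c,(233,183),48))
```

```text
[ 487.07250359 -164.9166998   174.7       ]
[ 485.41581499 -164.90758054  177.7       ]
[ 482.65466733 -164.89238178  182.7       ]
[ 487.02997082 -184.57289598   48.        ]
```

jog_arm(offset=[[0.05,-0.5,-0.5],[0,-0.4,-1],[0,0,-1],[0,0,-1],[0,0,-0.8],[0,0,0],[0,0,0]], turn=[[0,-0.05,0],[0,0,0],[0,0,0],[0,0,0],[0,0,0],[0,0,0],[0,0,0]])

```text
time_s: 37.62
tool_pos: [487.7, -184.1, 43.9]
ee_rot: [-1.209, -1.205, 1.209]
contact_force: [-0.3, 0.2, 0.1]
grip_width: 0.646
```

jog_arm(offset=[[-0.08,-0.06,-0.7],[0,0,-0.5],[0,0,0]], turn=[[0,0,0],[0,0,0],[0,0,0]])

```text
time_s: 38.0
tool_pos: [486.3, -185.6, 18.8]
ee_rot: [-1.21, -1.205, 1.209]
contact_force: [0.4, -1.0, -0.8]
grip_width: 0.643
```

jog_arm(offset=[[0,0,-0.2],[0,0,0]], turn=[[0,0,0],[0,0,0]])

```text
time_s: 38.25
tool_pos: [486.5, -185.6, 14.7]
ee_rot: [-1.21, -1.206, 1.209]
contact_force: [-0.2, 0.2, -0.5]
grip_width: 0.644
```

jog_arm(offset=[[0,0,-0.15],[0,0,0]], turn=[[0,0,0],[0,0,0]])

```text
time_s: 38.5
tool_pos: [487.1, -185.6, 12.4]
ee_rot: [-1.212, -1.207, 1.209]
contact_force: [0.3, 0.1, -1.0]
grip_width: 0.645
```

jog_arm(offset=[[0,0,-0.1],[0,0,0]], turn=[[0,0,0],[0,0,0]])

```text
time_s: 38.75
tool_pos: [487.4, -185.9, 11.8]
ee_rot: [-1.214, -1.207, 1.209]
contact_force: [-4.4, 1.1, 8.0]
grip_width: 0.648
```

jog_arm(offset=[[0,0,0.03],[0,0,0],[0,0,0],[0,0,0.5],[0,0,1],[0,0,1],[0,0,1],[0,0,1],[0,0,0]], turn=[[0,0,0],[0,0,0],[0,0,0],[0,0,0],[0,0,0],[0,0,0],[0,0,0],[0,0,0],[0,0,0]], hand=0.12)

```text
time_s: 39.88
tool_pos: [487.2, -185.4, 107.9]
ee_rot: [-1.213, -1.208, 1.209]
contact_force: [0.8, -0.6, -0.9]
grip_width: 0.882
```

Run:
```python
from h import *
s=st()
c=cam('wrist','w24')
pile(c,56)
cv2.imwrite('pics/w24z.png',cv2.resize(c['img'][100:280,160:350],None,fx=3.2,fy=3.2,interpolation=cv2.INTER_CUBIC))
```

```text
39.875 [ 487.2 -185.4  107.9] [-1.213 -1.208  1.209] F [ 0.8 -0.6 -0.9] g 0.882
toolx [ 0.002  1.    -0.003] z [-1.     0.002 -0.002]
fit -1 65 (array([ 492.7, -184.7,   31.1]), array([ 493.6, -186.6]))
fit 1 72 (array([ 483.9, -185.5,   29.4]), array([ 484. , -185.6]))
net 0.79 [256. 189.] [ 485.7 -183.2   52. ]
net 0.3 [ 32. 208.] [ 503. -382.   52.]
```

View pics/w24z.png

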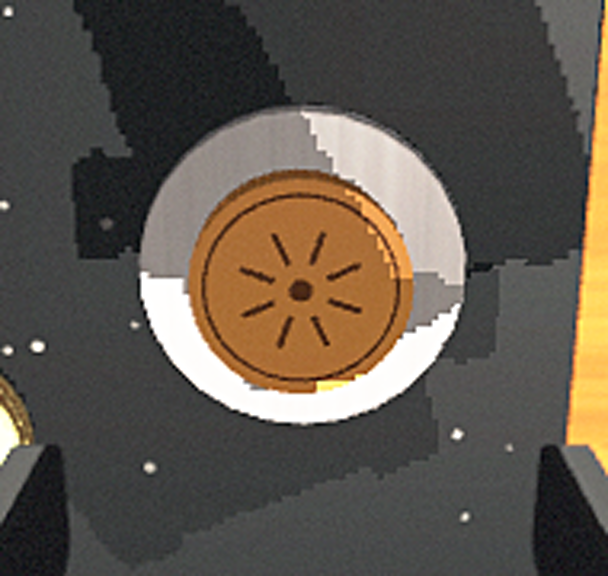

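Two are stacked and aligned, with the dot at about (254,190). Going for round A.

jog_arm(offset=[[0.06,1,0.5],[0.06,1,0.5],[0.06,1,0],[0.06,1,0],[0.06,1,0],[0.06,1,0],[0.06,1,0],[0.06,1,0],[0.06,1,0],[0.06,1,0],[0.06,1,0],[0.06,1,0],[0.06,1,0],[0.06,1,0],[0.06,1,0],[0.06,1,0],[0.06,1,0],[0.06,1,0],[0.06,1,0],[0.06,1,0]], turn=[[0,0,0],[0,0,0],[0,0,0],[0,0,0],[0,0,0],[0,0,0],[0,0,0],[0,0,0],[0,0,0],[0,0,0],[0,0,0],[0,0,0],[0,0,0],[0,0,0],[0,0,0],[0,0,0],[0,0,0],[0,0,0],[0,0,0],[0,0,0]])

```text
time_s: 42.48
tool_pos: [502.0, 253.7, 134.2]
ee_rot: [-1.196, -1.225, 1.221]
contact_force: [0.2, 0.7, 0.5]
grip_width: 0.881
```

Run:
```python
from h import *
s=st()
c=cam('wrist','w25')
for d in tan_discs(c): print(*d)
```

```text
42.475 [502.  253.7 134.2] [-1.196 -1.225  1.221] F [0.2 0.7 0.5] g 0.881
toolx [-0.02   1.     0.004] z [-1.    -0.02   0.001]
0.62 [281.9 213.8] [522.8 279.1  76. ]
```

View pics/w25.png

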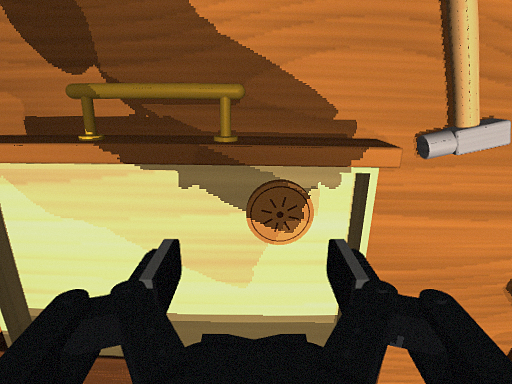

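jog_arm(offset=[[0.8,0.9,0],[0.1,0.2,-0.5],[0,0,-1],[0,0,-1],[0,0,-1],[0,0,0]], turn=[[0,0,-0.2],[0,0,0],[0,0,0],[0,0,0],[0,0,0],[0,0,0]])

```text
time_s: 43.32
tool_pos: [515.7, 277.6, 62.0]
ee_rot: [-1.202, -1.211, 1.212]
contact_force: [1.1, -0.4, -0.5]
grip_width: 0.881
```

Run:
```python
from h import *
s=st()
c=cam('wrist','w26')
for d in tan_discs(c): print(*d)
```

```text
43.325 [515.7 277.6  62. ] [-1.202 -1.211  1.212] F [ 1.1 -0.4 -0.5] g 0.881
toolx [-0.004  1.     0.003] z [-1.    -0.004  0.004]
0.61 [254.1 236.1] [521.7 278.1  76. ]
```

View pics/w26.png

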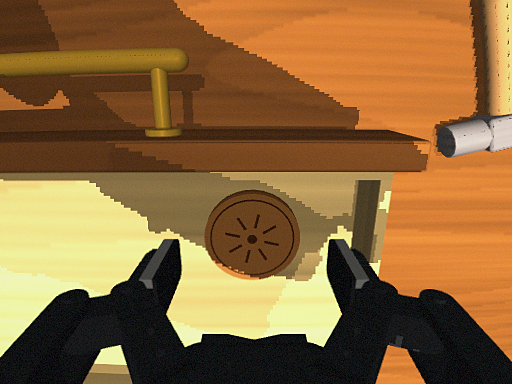

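jog_arm(offset=[[0.25,0,-0.6],[0,0,-0.6],[0,0,-0.1],[0,0,0]], turn=[[0,0,0],[0,0,0],[0,0,0],[0,0,0]])

```text
time_s: 43.92
tool_pos: [522.2, 278.2, 36.8]
ee_rot: [-1.203, -1.214, 1.208]
contact_force: [-0.0, 0.2, 0.9]
grip_width: 0.881
```

jog_arm(offset=[[0,0,0],[0,0,0],[0,0,0],[0,0,0]], turn=[[0,0,0],[0,0,0],[0,0,0],[0,0,0]], hand=0.75, force=35)

```text
time_s: 44.42
tool_pos: [522.7, 278.4, 38.0]
ee_rot: [-1.204, -1.215, 1.207]
contact_force: [0.3, 0.6, -0.2]
grip_width: 0.647
```

jog_arm(offset=[[0,0,0.5],[0,0,1],[0,0,1],[0,0,1],[0,0,1],[0,0,0.5],[0,0,0]], turn=[[0,0,0],[0,0,0],[0,0,0],[0,0,0],[0,0,0],[0,0,0],[0,0,0]], force=40)

```text
time_s: 45.3
tool_pos: [522.3, 278.8, 144.4]
ee_rot: [-1.204, -1.217, 1.206]
contact_force: [0.4, 0.2, -0.3]
grip_width: 0.642
```

Run:
```python
from h import *
s=st()
c=cam('wrist','w27')
```

```text
45.3 [522.3 278.8 144.4] [-1.204 -1.217  1.206] F [ 0.4  0.2 -0.3] g 0.642
toolx [-0.004  1.     0.007] z [-1.    -0.004 -0.002]
```

View pics/w27.png

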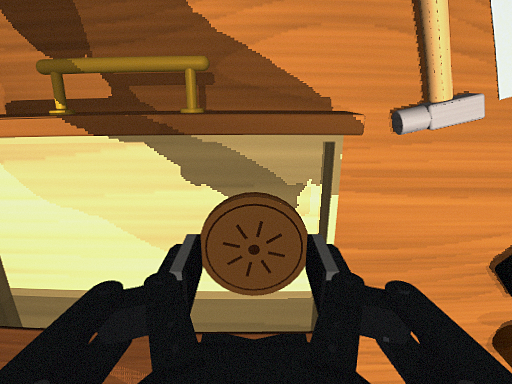

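jog_arm(offset=[[-0.09,-1,0],[-0.09,-1,0],[-0.09,-1,0],[-0.09,-1,0],[-0.09,-1,0],[-0.09,-1,0],[-0.09,-1,0],[-0.09,-1,0],[-0.09,-1,0],[-0.09,-1,0],[-0.09,-1,0],[-0.09,-1,0],[-0.09,-1,0],[-0.09,-1,0],[-0.09,-1,0],[-0.09,-1,0],[-0.09,-1,0],[-0.09,-1,0],[-0.09,-1,0],[-0.09,-1,0]], turn=[[0,0,0],[0,0,0],[0,0,0],[0,0,0],[0,0,0],[0,0,0],[0,0,0],[0,0,0],[0,0,0],[0,0,0],[0,0,0],[0,0,0],[0,0,0],[0,0,0],[0,0,0],[0,0,0],[0,0,0],[0,0,0],[0,0,0],[0,0,0]])

```text
time_s: 47.85
tool_pos: [477.5, -134.1, 130.0]
ee_rot: [-1.186, -1.204, 1.219]
contact_force: [-0.7, 0.4, -0.3]
grip_width: 0.645
```

jog_arm(offset=[[0,-0.7,0],[0,0,0],[0,0,0]], turn=[[0,0,0],[0,0,0],[0,0,0]])

```text
time_s: 48.22
tool_pos: [477.0, -148.6, 128.9]
ee_rot: [-1.184, -1.203, 1.219]
contact_force: [0.5, -0.5, 0.5]
grip_width: 0.635
```

Run:
```python
from h import *
s=st()
c=cam('wrist','w28')
for d in tan_discs(c,z=s['tool_pos'][2]+43): print(*d)
```

```text
48.225 [ 477.  -148.6  128.9] [-1.184 -1.203  1.219] F [ 0.5 -0.5  0.5] g 0.635
toolx [-0.007  1.     0.008] z [-1.    -0.007  0.021]
0.65 [211.1 192.9] [ 447.6 -170.1  167.9]
0.58 [255.4 243.7] [ 475.7 -147.7  167.9]
```

View pics/w28.png

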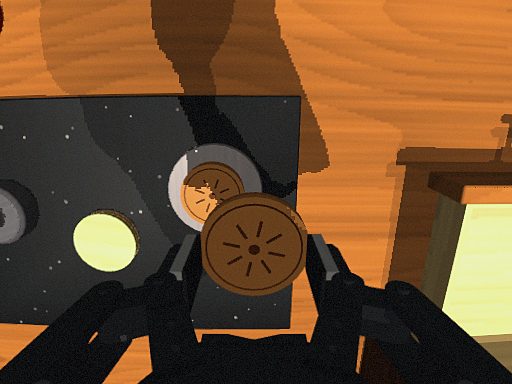

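jog_arm(offset=[[0.4,-1,-0.3],[0,-0.8,-1],[0,0,-1],[0,0,-1],[0,0,0],[0,0,0]], turn=[[-0.08,-0.2,0],[0,0,0],[0,0,0],[0,0,0],[0,0,0],[0,0,0]])

```text
time_s: 49.08
tool_pos: [484.1, -189.4, 56.8]
ee_rot: [-1.206, -1.212, 1.216]
contact_force: [0.8, -0.7, -0.5]
grip_width: 0.64
```

Run:
```python
from h import *
s=st()
c=cam('wrist','w29')
for d in tan_discs(c,z=s['tool_pos'][2]+43): print(*d)
```

```text
49.075 [ 484.1 -189.4   56.8] [-1.206 -1.212  1.216] F [ 0.8 -0.7 -0.5] g 0.64
toolx [-0.007  1.    -0.001] z [-1.    -0.007  0.002]
0.78 [255.5 245. ] [ 482.8 -188.1   95.8]
```

View pics/w29.png

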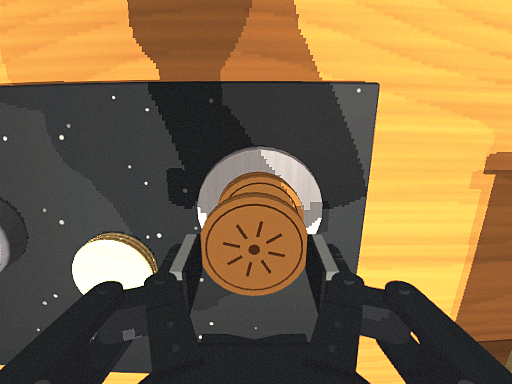

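Shift (+2.5, +4) and go down.

jog_arm(offset=[[0.12,0.19,-0.7],[0,0,-0.6],[0,0,0]], turn=[[0,0,0],[0,0,0],[0,0,0]])

```text
time_s: 49.55
tool_pos: [487.1, -185.3, 29.7]
ee_rot: [-1.207, -1.213, 1.216]
contact_force: [-1.0, -0.8, -0.7]
grip_width: 0.636
```

jog_arm(offset=[[0,0,-0.2],[0,0,0]], turn=[[0,0,0],[0,0,0]])

```text
time_s: 49.8
tool_pos: [487.2, -185.3, 25.5]
ee_rot: [-1.207, -1.213, 1.216]
contact_force: [-0.4, 0.6, 0.0]
grip_width: 0.639
```

jog_arm(offset=[[-0.07,0,-0.15],[0,0,0]], turn=[[0,0,0],[0,0,0]])

```text
time_s: 50.05
tool_pos: [485.7, -185.4, 22.5]
ee_rot: [-1.207, -1.213, 1.215]
contact_force: [-0.1, 0.0, -0.9]
grip_width: 0.64
```

jog_arm(offset=[[0,0,-0.12],[0,0,0]], turn=[[0,0,0],[0,0,0]])

```text
time_s: 50.3
tool_pos: [486.1, -185.4, 21.8]
ee_rot: [-1.209, -1.214, 1.216]
contact_force: [-1.3, 0.8, 4.5]
grip_width: 0.642
```

Contact at the expected height. Release and check.

jog_arm(offset=[[0,0,0.03],[0,0,0],[0,0,0],[0,0,0.5],[0,0,1],[0,0,1],[0,0,1],[0,0,1],[0,0,0]], turn=[[0,0,0],[0,0,0],[0,0,0],[0,0,0],[0,0,0],[0,0,0],[0,0,0],[0,0,0],[0,0,0]], hand=0.12)

```text
time_s: 51.42
tool_pos: [486.1, -185.0, 118.0]
ee_rot: [-1.209, -1.215, 1.215]
contact_force: [-0.6, 0.6, -0.7]
grip_width: 0.885
```

Run:
```python
from h import *
s=st()
c=cam('wrist','w30')
pile(c,64)
E=rayedges(c['img'],proj(c,[541,-299.4,42]),25,60);print(len(E),ringfit(c,E,42,32))
t=cam('top','t30');print([ (round(d['p'],2),np.round(pix(t,d['at'],76))) for d in arm.place_of(t,'round0')[:5]])
a=t['img'];cv2.imwrite('pics/t30z.png',cv2.resize(a[80:260,120:300],None,fx=3.2,fy=3.2,interpolation=cv2.INTER_CUBIC))
```

```text
51.425 [ 486.1 -185.   118. ] [-1.209 -1.215  1.215] F [-0.6  0.6 -0.7] g 0.885
toolx [-0.007  1.    -0.002] z [-1.    -0.007 -0.002]
fit -1 68 (array([ 491.2, -184.1,   29.7]), array([ 491.1, -184.5]))
fit 1 72 (array([ 483.2, -184.9,   30. ]), array([ 483.3, -185.1]))
net 0.8 [255. 191.] [ 486.8 -183.5   60. ]
72 (array([ 541. , -298.6,   32.3]), array([ 540.9, -298.8]))
[(0.59, array([ 476., -172.,   76.]))]
```

View pics/w30.png

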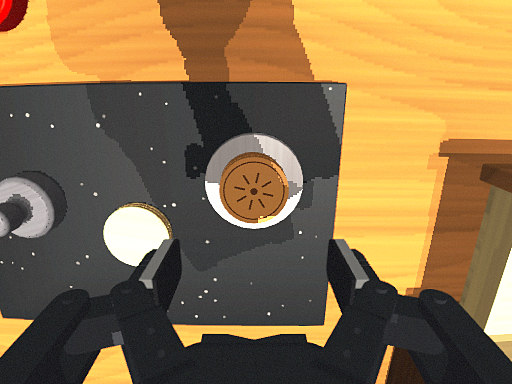

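View pics/t30z.png

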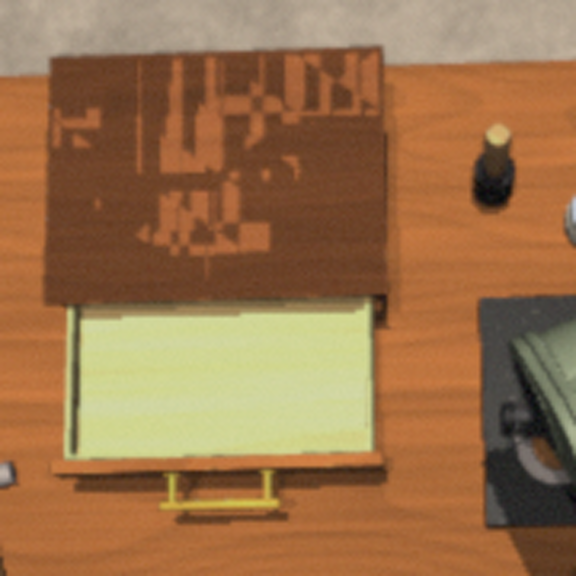

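All three rounds are piled and centred. Nothing is left in the drawer, including the rear strip, which showed empty in the earlier angled views. Now the board.

jog_arm(offset=[[0.5,-1,0],[0.5,-1,0],[0.5,-1,0],[0.5,-1,0],[0.5,-1,0],[0.2,-0.5,0],[0,0,-0.5],[0,0,-1],[0,0,-1],[0,0,-1],[0,0,0]], turn=[[0,0,0],[0,0,0],[0,0,0],[0,0,0],[0,0,0],[0,0,0],[0,0,0],[0,0,0],[0,0,0],[0,0,0],[0,0,0]], hand=0.02)

```text
time_s: 53.0
tool_pos: [537.5, -292.4, 37.3]
ee_rot: [-1.193, -1.215, 1.22]
contact_force: [0.0, 0.3, 0.4]
grip_width: 0.98
```

Run:
```python
from h import *
s=st()
c=cam('wrist','w31')
uv=proj(c,[541,-299,42]);print(uv)
E=rayedges(c['img'],uv,38,75);print(len(E),ringfit(c,E,42,32))
```

```text
53.0 [ 537.5 -292.4   37.3] [-1.193 -1.215  1.22 ] F [0.  0.3 0.4] g 0.98
toolx [-0.014  1.     0.004] z [-1.    -0.014  0.009]
[242.95611401 225.87255418]
72 (array([ 539.7, -298.4,   32.7]), array([ 540. , -298.4]))
```

View pics/w31.png

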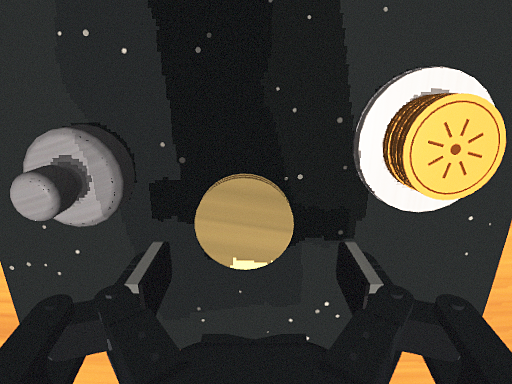

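jog_arm(offset=[[0.13,-0.3,-0.7],[0,0,-0.7],[0,0,-0.55],[0,0,0]], turn=[[-0.04,-0.08,0],[0,0,0],[0,0,0],[0,0,0]])

```text
time_s: 53.55
tool_pos: [541.0, -298.8, -2.6]
ee_rot: [-1.205, -1.221, 1.219]
contact_force: [0.3, 0.1, -0.4]
grip_width: 0.981
```

jog_arm(offset=[[0,0,0],[0,0,0],[0,0,0],[0,0,0]], turn=[[0,0,0],[0,0,0],[0,0,0],[0,0,0]], hand=0.7, force=40)

```text
time_s: 54.05
tool_pos: [541.5, -298.9, -0.9]
ee_rot: [-1.207, -1.221, 1.219]
contact_force: [-0.0, -0.3, -0.2]
grip_width: 0.713
```

Run:
```python
from h import *
s=st()
c=cam('wrist','w32')
```

```text
54.05 [ 541.5 -298.9   -0.9] [-1.207 -1.221  1.219] F [-0.  -0.3 -0.2] g 0.713
toolx [-0.014  1.    -0.002] z [-1.    -0.014 -0.004]
```

View pics/w32.png

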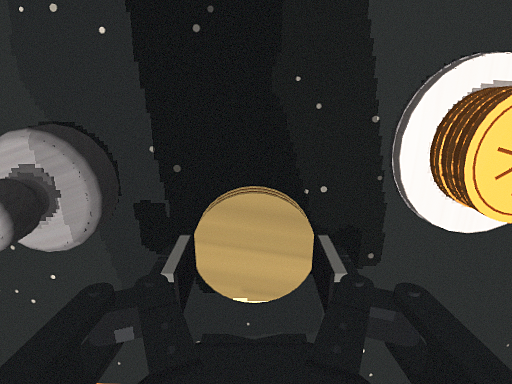

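jog_arm(offset=[[0,0,0.5],[0,0,1],[0,0,1],[0,0,1],[0,0,0.7],[-0.5,1,0],[-0.5,1,0],[-0.5,1,0],[-0.5,1,0],[-0.5,1,0],[-0.2,0.5,0],[0,0,0],[0,0,0]], turn=[[0,0,0],[0,0,0],[0,0,0],[0,0,0],[0,0,0],[0,0,0],[0,0,0],[0,0,0],[0,0,0],[0,0,0],[0,0,0],[0,0,0],[0,0,0]])

```text
time_s: 55.72
tool_pos: [487.5, -187.5, 95.9]
ee_rot: [-1.215, -1.222, 1.218]
contact_force: [-0.1, -0.0, 0.8]
grip_width: 0.714
```

Run:
```python
from h import *
s=st()
c=cam('wrist','w33')
z=s['tool_pos'][2]+43
uv=(253,244);E=rayedges(c['img'],uv,40,75);print(len(E),ringfit(c,E,z,32))
```

```text
55.725 [ 487.5 -187.5   95.9] [-1.215 -1.222  1.218] F [-0.1 -0.   0.8] g 0.714
toolx [-0.012  1.    -0.006] z [-1.    -0.012 -0.01 ]
72 (array([ 487.2, -187.1,   32.2]), array([ 487.2, -187.1]))
```

View pics/w33.png

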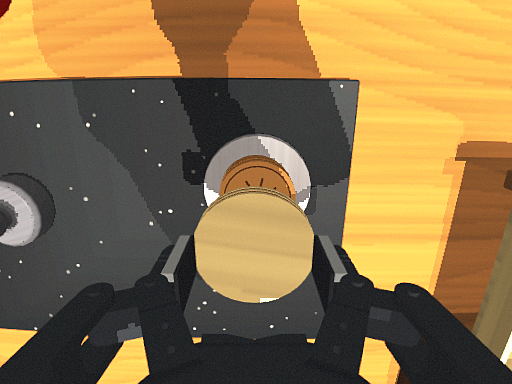

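jog_arm(offset=[[-0.08,0.11,-0.7],[0,0,-1],[0,0,-0.9],[0,0,0],[0,0,0]], turn=[[0.06,0.1,0],[0,0,0],[0,0,0],[0,0,0],[0,0,0]])

```text
time_s: 56.4
tool_pos: [485.2, -186.1, 39.5]
ee_rot: [-1.2, -1.214, 1.217]
contact_force: [0.6, -0.8, 0.0]
grip_width: 0.709
```

Run:
```python
from h import *
s=st()
c=cam('wrist','w34')
z=s['tool_pos'][2]+43
uv=(253,244);E=rayedges(c['img'],uv,40,75);print(len(E),ringfit(c,E,z,32))
```

```text
56.4 [ 485.2 -186.1   39.5] [-1.2   -1.214  1.217] F [ 0.6 -0.8  0. ] g 0.709
toolx [-0.01   1.     0.002] z [-1.    -0.01   0.004]
71 (array([ 485.4, -186. ,   32. ]), array([ 485.4, -186. ]))
```

jog_arm(offset=[[0.02,0.05,-0.2],[0,0,0]], turn=[[0,0,0],[0,0,0]])

```text
time_s: 56.7
tool_pos: [485.9, -185.3, 35.9]
ee_rot: [-1.201, -1.215, 1.216]
contact_force: [-0.3, 0.3, -0.2]
grip_width: 0.708
```

jog_arm(offset=[[0,0,-0.12],[0,0,0]], turn=[[0,0,0],[0,0,0]])

```text
time_s: 56.95
tool_pos: [486.1, -185.3, 33.6]
ee_rot: [-1.201, -1.215, 1.216]
contact_force: [0.5, -0.0, -0.0]
grip_width: 0.711
```

jog_arm(offset=[[0,0,-0.1],[0,0,0]], turn=[[0,0,0],[0,0,0]])

```text
time_s: 57.2
tool_pos: [486.2, -185.5, 32.5]
ee_rot: [-1.203, -1.215, 1.217]
contact_force: [-2.3, 0.3, 4.8]
grip_width: 0.711
```

jog_arm(offset=[[0,0,0.03],[0,0,0],[0,0,0],[0,0,0.5],[0,0,1],[0,0,1],[0,0,1],[0,0,1],[0,0,0]], turn=[[0,0,0],[0,0,0],[0,0,0],[0,0,0],[0,0,0],[0,0,0],[0,0,0],[0,0,0],[0,0,0]], hand=0.02)

```text
time_s: 58.32
tool_pos: [486.2, -185.0, 128.7]
ee_rot: [-1.203, -1.217, 1.216]
contact_force: [-0.1, -0.5, 0.2]
grip_width: 0.981
```

Run:
```python
from h import *
s=st()
c=cam('wrist','w35')
uv=proj(c,[486,-185.5,76]);E=rayedges(c['img'],uv,25,60);print(len(E),ringfit(c,E,76,32))
for d in arm.place_of(c,'weight')[:3]: print(round(d['p'],2),np.round(d['at']),np.round(pix(c,d['at'],30),1))
for d in arm.search_frame(c,'weight')[:3]: print(round(d['p'],2),np.round(d['at']))
```

```text
58.325 [ 486.2 -185.   128.7] [-1.203 -1.217  1.216] F [-0.1 -0.5  0.2] g 0.981
toolx [-0.01   1.     0.001] z [-1.    -0.01   0.001]
72 (array([ 476.9, -185.1,   39.3]), array([ 483.7, -185.3]))
0.55 [ 42. 200.] [ 511.2 -402.5   30. ]
0.9 [ 34. 204.]
0.67 [18. 15.]
```

View pics/w35.png

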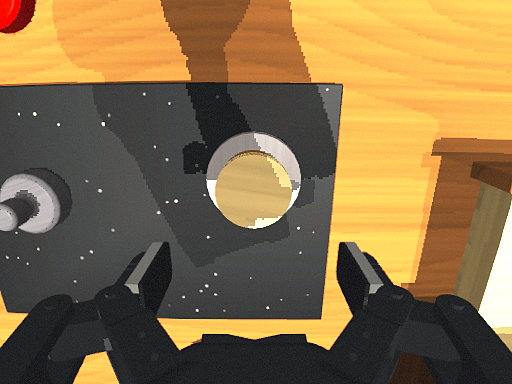

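jog_arm(offset=[[0.1,-1,0],[0.1,-1,0],[0.1,-1,0],[0.1,-1,0],[0.1,-1,0],[0.1,-1,0],[0.1,-1,0],[0.1,-1,0],[0.1,-1,0],[0.1,-1,0],[0,-0.4,0],[0,0,0],[0,0,0]], turn=[[0,0,0],[0,0,0],[0,0,0],[0,0,0],[0,0,0],[0,0,0],[0,0,0],[0,0,0],[0,0,0],[0,0,0],[0,0,0],[0,0,0],[0,0,0]], hand=0.45)

```text
time_s: 60.1
tool_pos: [502.7, -395.8, 117.9]
ee_rot: [-1.184, -1.213, 1.221]
contact_force: [-1.0, -0.8, 1.1]
grip_width: 0.547
```

Run:
```python
from h import *
s=st();print(np.round(s['joint_positions'],2))
c=cam('wrist','w36')
for d in arm.place_of(c,'weight')[:3]: print(round(d['p'],2),np.round(d['at']),np.round(pix(c,d['at'],30),1))
```

```text
60.1 [ 502.7 -395.8  117.9] [-1.184 -1.213  1.221] F [-1.  -0.8  1.1] g 0.547
toolx [-0.015  1.     0.009] z [-1.    -0.015  0.015]
[ 0.93  0.99 -0.77  1.28  0.69  1.15  1.69]
0.9 [247. 189.] [ 509.7 -400.6   30. ]
0.83 [109. 234.] [ 558.5 -539.2   30. ]
0.66 [ 83. 103.] [ 431.7 -546.6   30. ]
```

View pics/w36.png

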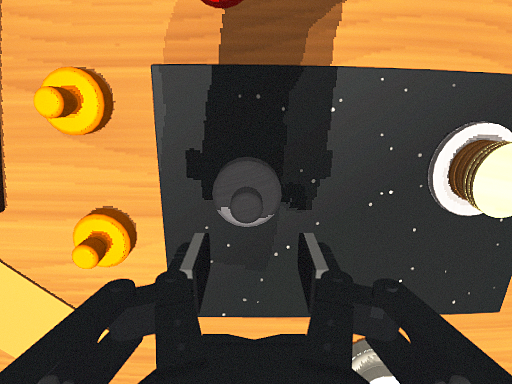

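Run:
```python
from h import *
c=cam('wrist')
print(pix(c,(246.5,192),54),pix(c,(246,205),86))
E=rayedges(c['img'],(246.5,191),24,44);print(len(E),ringfit(c,E,54,31))
b=at(c,[486.2,-185,128.7],[-1.203,-1.217,1.216]);print('board',pix(b,(254,190.5),76))
```

```text
[ 505.16565936 -401.21481419   54.        ] [ 505.41634028 -401.15373755   86.        ]
37 (array([ 507.2, -400.9,   30. ]), array([ 506.3, -400.7]))
board [ 484.4422053  -184.34375452   76.        ]
```

jog_arm(offset=[[0.15,-0.26,-0.3],[0,0,-1],[0,0,-1],[0,0,-0.7],[0,0,0],[0,0,0]], turn=[[-0.09,-0.14,0],[0,0,0],[0,0,0],[0,0,0],[0,0,0],[0,0,0]])

```text
time_s: 61.0
tool_pos: [506.6, -402.0, 56.2]
ee_rot: [-1.207, -1.222, 1.221]
contact_force: [0.4, -0.3, 0.3]
grip_width: 0.549
```

Run:
```python
from h import *
s=st()
c=cam('wrist','w37')
```

```text
61.0 [ 506.6 -402.    56.2] [-1.207 -1.222  1.221] F [ 0.4 -0.3  0.3] g 0.549
toolx [-0.015  1.    -0.003] z [-1.    -0.015 -0.003]
```

View pics/w37.png

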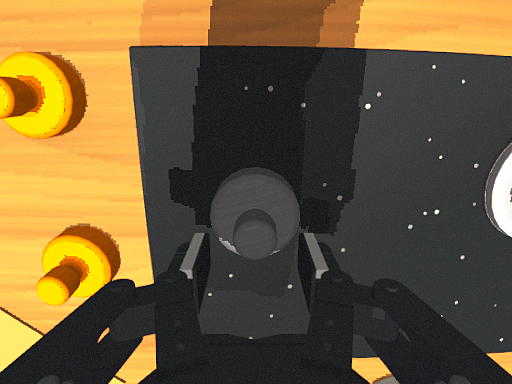

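jog_arm(offset=[[0,0,-0.8],[0,0,-0.5],[0,0,0]], turn=[[0,0,0],[0,0,0],[0,0,0]])

```text
time_s: 61.42
tool_pos: [506.6, -402.2, 28.7]
ee_rot: [-1.208, -1.222, 1.222]
contact_force: [0.6, -0.0, 0.8]
grip_width: 0.553
```

Run:
```python
from h import *
s=st()
c=cam('wrist','w38')
c=cam('scene');cv2.imwrite('pics/s38z.png',cv2.resize(c['img'][200:320,120:260],None,fx=5,fy=5,interpolation=cv2.INTER_CUBIC))
```

```text
61.425 [ 506.6 -402.2   28.7] [-1.208 -1.222  1.222] F [ 0.6 -0.   0.8] g 0.553
toolx [-0.015  1.    -0.004] z [-1.    -0.015 -0.004]
```

View pics/w38.png

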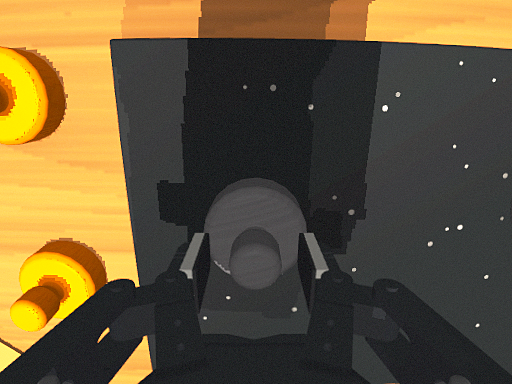

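View pics/s38z.png

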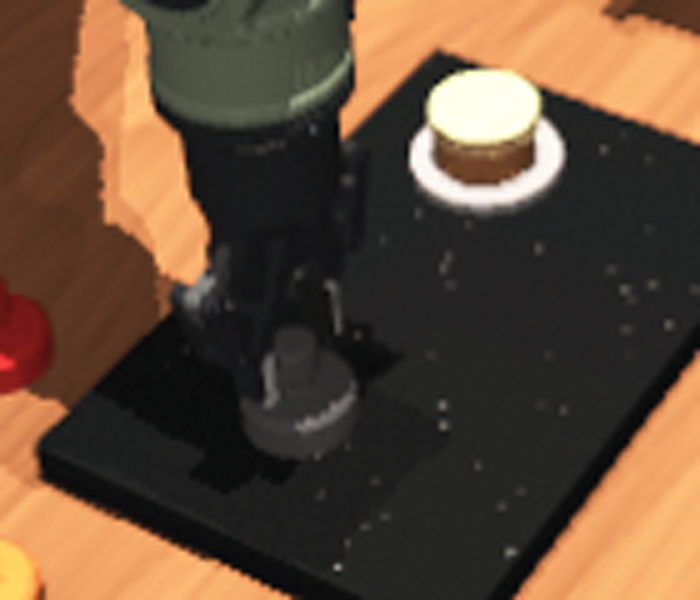

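jog_arm(offset=[[-0.03,0,-0.18],[0,0,0],[0,0,0]], turn=[[0,0,0],[0,0,0],[0,0,0]])

```text
time_s: 61.9
tool_pos: [506.6, -402.5, 26.4]
ee_rot: [-1.21, -1.222, 1.221]
contact_force: [0.1, 0.5, -0.2]
grip_width: 0.548
```

jog_arm(offset=[[0,0,0],[0,0,0],[0,0,0],[0,0,0],[0,0,0]], turn=[[0,0,0],[0,0,0],[0,0,0],[0,0,0],[0,0,0]], hand=1, force=80)

```text
time_s: 62.52
tool_pos: [506.7, -402.3, 26.9]
ee_rot: [-1.21, -1.222, 1.221]
contact_force: [-0.9, 0.1, 1.8]
grip_width: 0.273
```

jog_arm(offset=[[0,0,0.2],[0,0,0.5],[0,0,1],[0,0,1],[0,0,1],[0,0,1],[0,0,0]], turn=[[0,0,0],[0,0,0],[0,0,0],[0,0,0],[0,0,0],[0,0,0],[0,0,0]])

```text
time_s: 63.4
tool_pos: [506.6, -402.2, 129.2]
ee_rot: [-1.211, -1.223, 1.222]
contact_force: [0.2, -0.2, -6.0]
grip_width: 0.279
```

Run:
```python
from h import *
s=st()
c=cam('wrist','w39')
```

```text
63.4 [ 506.6 -402.2  129.2] [-1.211 -1.223  1.222] F [ 0.2 -0.2 -6. ] g 0.279
toolx [-0.016  1.    -0.006] z [-1.    -0.016 -0.007]
```

View pics/w39.png

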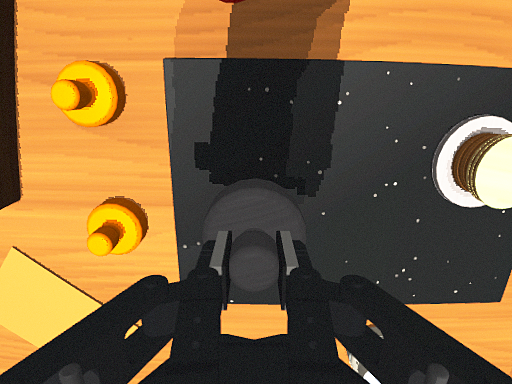

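jog_arm(offset=[[-0.1,0.7,0.1],[-0.1,0.9,0],[-0.1,0.9,0],[-0.1,0.9,0],[-0.1,0.9,0],[-0.1,0.9,0],[-0.1,0.9,0],[-0.1,0.9,0],[-0.1,0.9,0],[-0.1,0.9,0],[-0.1,0.9,0],[0,0.5,0],[0,0,0],[0,0,0]], turn=[[0,0,0],[0,0,0],[0,0,0],[0,0,0],[0,0,0],[0,0,0],[0,0,0],[0,0,0],[0,0,0],[0,0,0],[0,0,0],[0,0,0],[0,0,0],[0,0,0]])

```text
time_s: 65.2
tool_pos: [478.6, -191.6, 123.1]
ee_rot: [-1.199, -1.217, 1.223]
contact_force: [-1.0, -0.5, -6.6]
grip_width: 0.281
```

Run:
```python
from h import *
s=st()
c=cam('wrist','w40')
# base top is at TCP+3+24
E=rayedges(c['img'],(254,230),38,62,sgn=1)
print(proj(c,[s['tool_pos'][0],s['tool_pos'][1],s['tool_pos'][2]+27]),proj(c,[485,-185,76]))
```

```text
65.2 [ 478.6 -191.6  123.1] [-1.199 -1.217  1.223] F [-1.  -0.5 -6.6] g 0.281
toolx [-0.015  1.    -0.   ] z [-1.    -0.015  0.005]
[253.14791762 236.78996334] [261.27723421 202.47425437]
```

View pics/w40.png

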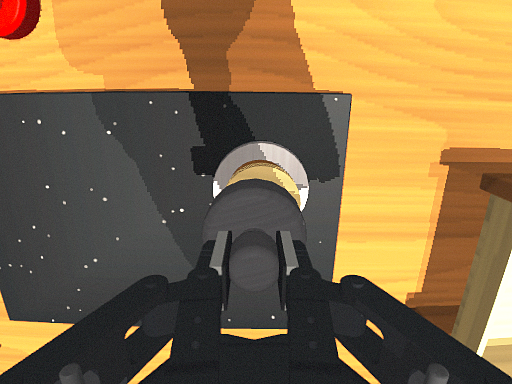

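jog_arm(offset=[[0.34,0.3,-0.4],[0,0,-0.8],[0,0,-0.6],[0,0,0],[0,0,0]], turn=[[0,-0.04,0],[0,0,0],[0,0,0],[0,0,0],[0,0,0]])

```text
time_s: 65.88
tool_pos: [485.5, -185.8, 83.5]
ee_rot: [-1.201, -1.219, 1.22]
contact_force: [-0.0, -0.1, -5.7]
grip_width: 0.28
```

Run:
```python
from h import *
s=st()
c=cam('wrist','w41')
c=cam('scene');cv2.imwrite('pics/s41z.png',cv2.resize(c['img'][170:270,165:285],None,fx=6,fy=6,interpolation=cv2.INTER_CUBIC))
```

```text
65.875 [ 485.5 -185.8   83.5] [-1.201 -1.219  1.22 ] F [-0.  -0.1 -5.7] g 0.28
toolx [-0.014  1.     0.   ] z [-1.    -0.014  0.001]
```

View pics/w41.png

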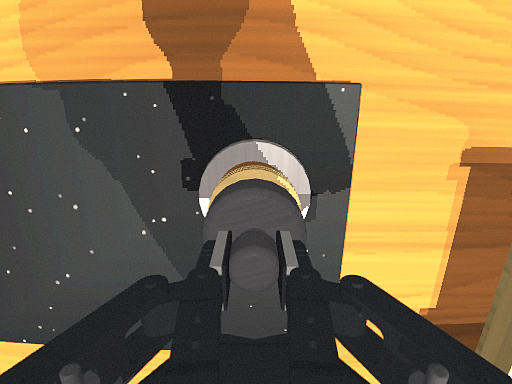

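View pics/s41z.png

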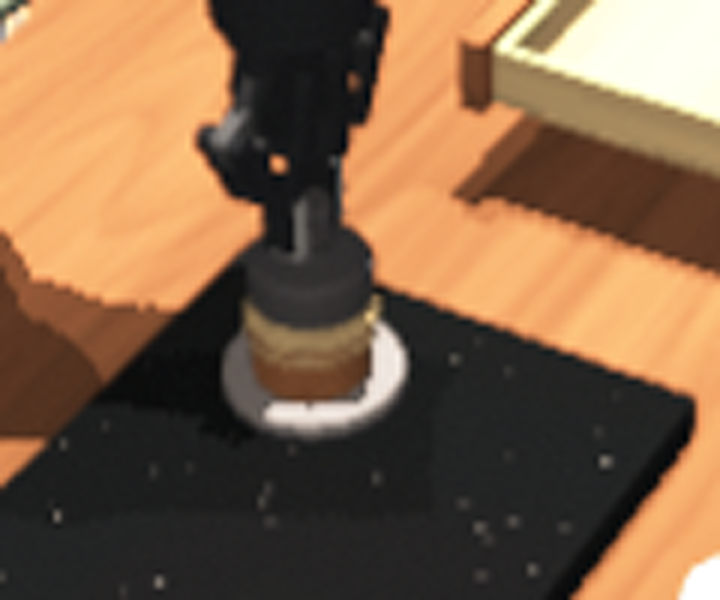

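jog_arm(offset=[[0,0,-0.25],[0,0,0]], turn=[[0,0,0],[0,0,0]])

```text
time_s: 66.22
tool_pos: [485.7, -186.1, 78.8]
ee_rot: [-1.202, -1.219, 1.22]
contact_force: [-0.5, 0.2, -5.5]
grip_width: 0.277
```

jog_arm(offset=[[0,0,-0.15],[0,0,0]], turn=[[0,0,0],[0,0,0]])

```text
time_s: 66.47
tool_pos: [485.7, -186.1, 75.6]
ee_rot: [-1.203, -1.219, 1.22]
contact_force: [-0.1, 0.1, -5.5]
grip_width: 0.277
```

jog_arm(offset=[[0,0,-0.1],[0,0,0]], turn=[[0,0,0],[0,0,0]])

```text
time_s: 66.72
tool_pos: [485.8, -186.1, 73.5]
ee_rot: [-1.203, -1.219, 1.219]
contact_force: [0.5, 0.4, -5.6]
grip_width: 0.278
```

jog_arm(offset=[[0,0,-0.07],[0,0,0]], turn=[[0,0,0],[0,0,0]])

```text
time_s: 66.97
tool_pos: [486.1, -186.1, 72.9]
ee_rot: [-1.204, -1.22, 1.219]
contact_force: [-1.9, -0.1, -4.5]
grip_width: 0.279
```

jog_arm(offset=[[0,0,-0.07],[0,0,0]], turn=[[0,0,0],[0,0,0]])

```text
time_s: 67.22
tool_pos: [486.4, -186.1, 73.0]
ee_rot: [-1.206, -1.22, 1.22]
contact_force: [0.4, -0.3, -6.5]
grip_width: 0.273
```

jog_arm(offset=[[0,0,0],[0,0,0],[0,0,0],[0,0,0],[0,0,0.5],[0,0,1],[0,0,1],[0,0,1],[0,0,0]], turn=[[0,0,0],[0,0,0],[0,0,0],[0,0,0],[0,0,0],[0,0,0],[0,0,0],[0,0,0],[0,0,0]], hand=0.45)

```text
time_s: 68.35
tool_pos: [487.1, -185.7, 147.7]
ee_rot: [-1.207, -1.222, 1.219]
contact_force: [-0.2, -0.5, -0.5]
grip_width: 0.552
```

Run:
```python
from h import *
s=st()
c=cam('wrist','w42')
cv2.imwrite('pics/w42z.png',cv2.resize(c['img'][110:290,150:360],None,fx=3.3,fy=3.3,interpolation=cv2.INTER_CUBIC))
c=cam('scene');cv2.imwrite('pics/s42z.png',cv2.resize(c['img'][170:270,165:285],None,fx=6,fy=6,interpolation=cv2.INTER_CUBIC))
```

```text
68.35 [ 487.1 -185.7  147.7] [-1.207 -1.222  1.219] F [-0.2 -0.5 -0.5] g 0.552
toolx [-0.014  1.    -0.002] z [-1.    -0.014 -0.004]
```

View pics/w42z.png

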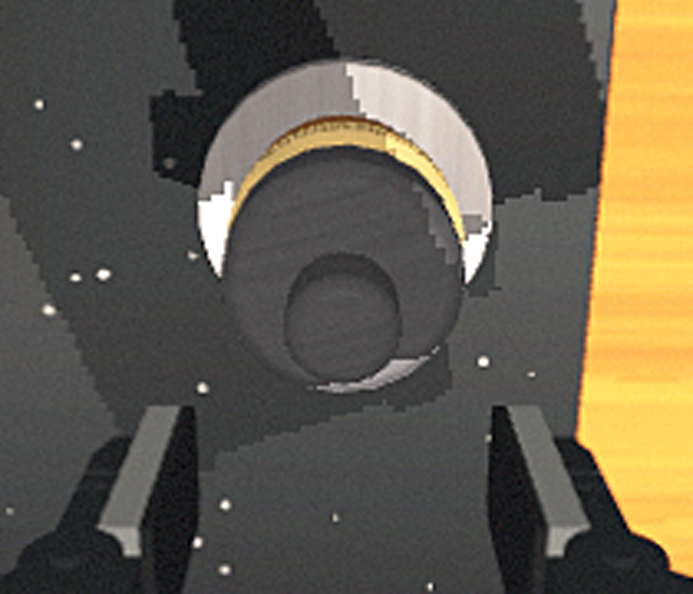

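View pics/s42z.png

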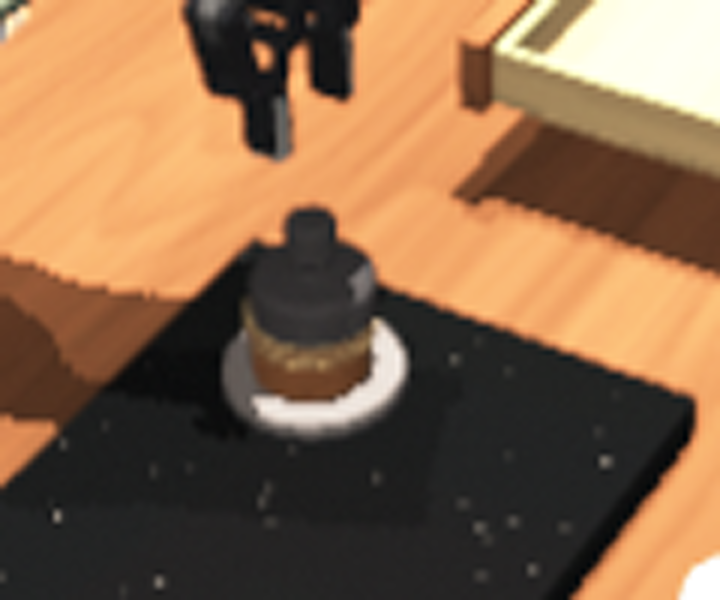

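Run:
```python
from h import *
c=cam('wrist')
print(pix(c,(254.4,191.8),100),pix(c,(253.9,209.1),132))
E=rayedges(c['img'],(254.5,173),36,54);print(len(E),ringfit(c,[e for e in E if e[1]<165],40,45))
```

```text
[ 483.89322815 -184.85885609  100.        ] [ 485.95088459 -185.23199955  132.        ]
52 (array([ 485.8, -185.2,   44.5]), array([ 486.4, -185.2]))
```

The weight stands centred on the board to within about 2 mm. Now I'll shut the drawer by pushing its front panel with the fingers closed.

jog_arm(offset=[[-0.1,1,0.3],[-0.1,1,0],[-0.1,1,0],[-0.1,1,0],[-0.1,1,0],[-0.1,1,0],[-0.1,1,0],[-0.1,1,0],[-0.1,1,0],[-0.1,1,0],[-0.1,1,0],[-0.1,1,0],[-0.1,1,0],[-0.1,1,0],[-0.1,1,0],[-0.1,1,0],[0,1,0],[0,0.7,0],[0,0,0]], turn=[[0,0,0],[0,0,0],[0,0,0],[0,0,0],[0,0,0],[0,0,0],[0,0,0],[0,0,0],[0,0,0],[0,0,0],[0,0,0],[0,0,0],[0,0,0],[0,0,0],[0,0,0],[0,0,0],[0,0,0],[0,0,0],[0,0,0]], hand=1)

```text
time_s: 70.88
tool_pos: [441.6, 197.4, 150.9]
ee_rot: [-1.185, -1.229, 1.231]
contact_force: [0.8, -0.2, -0.0]
grip_width: -0.003
```

Run:
```python
from h import *
s=st()
c=cam('wrist','w43')
print('handle',[(d['at'],np.round(pix(c,d['at'],91),1)) for d in arm.place_of(c,'handle')[:1]])
```

```text
70.875 [441.6 197.4 150.9] [-1.185 -1.229  1.231] F [ 0.8 -0.2 -0. ] g -0.003
toolx [-0.031  1.     0.005] z [-1.    -0.031  0.007]
handle [([482.8, 87.6], array([350.1, 379.3,  91. ]))]
```

View pics/w43.png

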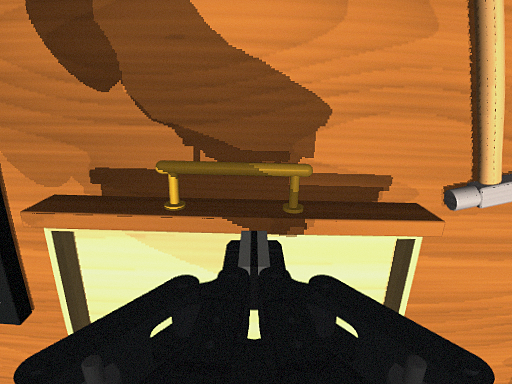

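Run:
```python
from h import *
c=cam('wrist')
print(pix(c,(158,166),91),pix(c,(312,171),91),'panel top front',pix(c,(240,218),112),'back',pix(c,(240,234),112))
```

```text
[422.88991061 116.50662824  91.        ] [423.77960693 244.83336268  91.        ] panel top front [458.76371515 186.08942342 112.        ] back [472.8500547  186.28228317 112.        ]
```

jog_arm(offset=[[0,-0.3,-0.4],[0,0,-1],[0,0,-1],[0,0,-1],[0,0,-0.6],[0,0,0]], turn=[[0,0,-0.3],[0,0,0],[0,0,0],[0,0,0],[0,0,0],[0,0,0]])

```text
time_s: 71.78
tool_pos: [442.1, 184.1, 66.8]
ee_rot: [-1.209, -1.192, 1.2]
contact_force: [-0.7, -0.4, 0.5]
grip_width: 0.002
```

Run:
```python
from h import *
s=st()
c=cam('wrist','w44')
```

```text
71.775 [442.1 184.1  66.8] [-1.209 -1.192  1.2  ] F [-0.7 -0.4  0.5] g 0.002
toolx [0.016 1.    0.002] z [-1.     0.016  0.009]
```

View pics/w44.png

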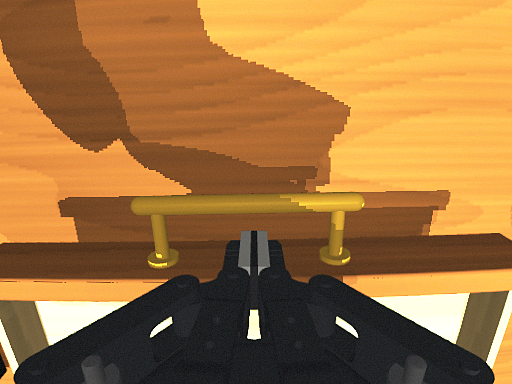

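jog_arm(offset=[[0,0,-0.45],[0,0,0]], turn=[[0,0,0],[0,0,0]])

```text
time_s: 72.08
tool_pos: [442.8, 184.3, 58.4]
ee_rot: [-1.21, -1.193, 1.197]
contact_force: [-0.3, 0.6, -0.1]
grip_width: -0.002
```

jog_arm(offset=[[0.3,0,0],[0.6,0,0],[1,0,0],[1,0,0],[0,0,0]], turn=[[0,0,0],[0,0,0],[0,0,0],[0,0,0],[0,0,0]])

```text
time_s: 72.7
tool_pos: [503.1, 184.1, 59.3]
ee_rot: [-1.209, -1.193, 1.197]
contact_force: [-0.5, 0.4, 0.0]
grip_width: -0.002
```

Run:
```python
from h import *
s=st()
c=cam('wrist','w45')
```

```text
72.7 [503.1 184.1  59.3] [-1.209 -1.193  1.197] F [-0.5  0.4  0. ] g -0.002
toolx [0.017 1.    0.004] z [-1.     0.017  0.007]
```

View pics/w45.png

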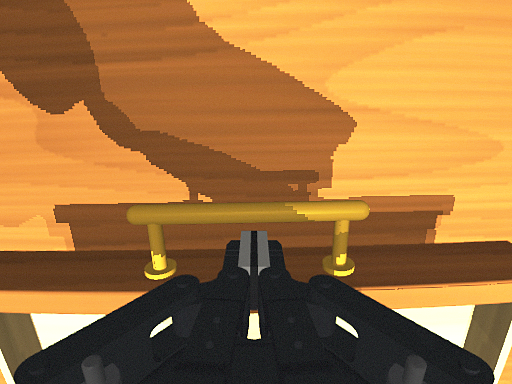

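jog_arm(offset=[[0.8,0,0],[0.9,0,0],[0.9,0,0],[0.9,0,0],[0.7,0,0],[0,0,0]], turn=[[0,0,0],[0,0,0],[0,0,0],[0,0,0],[0,0,0],[0,0,0]])

```text
time_s: 73.5
tool_pos: [583.5, 184.8, 59.8]
ee_rot: [-1.205, -1.193, 1.205]
contact_force: [-0.2, -0.5, 0.7]
grip_width: 0.001
```

jog_arm(offset=[[0.4,0,0],[0.4,0,0],[0.3,0,0]], turn=[[0,0,0],[0,0,0],[0,0,0]])

```text
time_s: 73.88
tool_pos: [605.2, 185.2, 60.1]
ee_rot: [-1.204, -1.193, 1.207]
contact_force: [-1.1, -0.2, -0.6]
grip_width: 0.001
```

jog_arm(offset=[[0.3,0,0],[0.3,0,0],[0.2,0,0]], turn=[[0,0,0],[0,0,0],[0,0,0]])

```text
time_s: 74.25
tool_pos: [622.3, 185.3, 60.0]
ee_rot: [-1.204, -1.193, 1.207]
contact_force: [-1.4, 0.3, 1.0]
grip_width: -0.003
```

jog_arm(offset=[[0.3,0,0],[0.3,0,0]], turn=[[0,0,0],[0,0,0]])

```text
time_s: 74.5
tool_pos: [623.0, 185.1, 60.0]
ee_rot: [-1.188, -1.175, 1.226]
contact_force: [-66.1, -13.0, 41.6]
grip_width: 0.001
```

jog_arm(offset=[[-0.15,0,0],[0,0,0],[0,0,0.5],[0,0,1],[0,0,1],[0,0,1],[-1,0,1],[-1,0,1],[-1,0,0.5],[0,0,0]], turn=[[0,0,0],[0,0,0],[0,0,0],[0,0,0],[0,0,0],[0,0,0],[0,0,0],[0,0,0],[0,0,0],[0,0,0]])

```text
time_s: 75.75
tool_pos: [560.7, 186.1, 193.9]
ee_rot: [-1.192, -1.183, 1.219]
contact_force: [-0.3, -0.1, 0.1]
grip_width: -0.002
```

Run:
```python
from h import *
s=st()
c=cam('wrist','w46')
print('handle w',[(np.round(d['at']),np.round(pix(c,d['at'],91),1)) for d in arm.place_of(c,'handle')[:1]])
c=cam('scene','s46')
t=cam('top','t46')
print('handle t',[(np.round(d['at']),np.round(pix(t,d['at'],91),1)) for d in arm.place_of(t,'handle')[:1]])
a=cv2.imread('pics/top0.png')
cv2.imwrite('pics/t46z.png',np.hstack([cv2.resize(x[90:240,125:255],None,fx=3,fy=3,interpolation=cv2.INTER_CUBIC) for x in (a,t['img'])]))
```

```text
75.75 [560.7 186.1 193.9] [-1.192 -1.183  1.219] F [-0.3 -0.1  0.1] g -0.002
toolx [ 0.006  1.    -0.002] z [-1.     0.006  0.029]
handle w [(array([248., 218.]), array([601.5, 180.1,  91. ]))]
handle t []
```

View pics/w46.png

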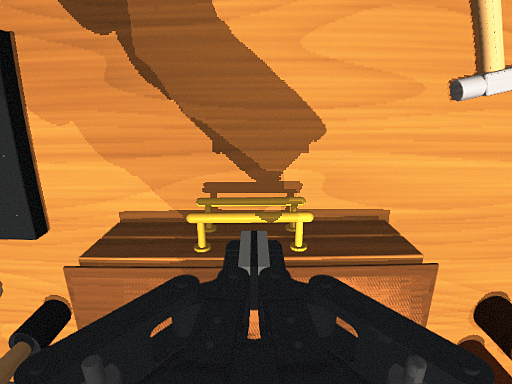

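View pics/t46z.png

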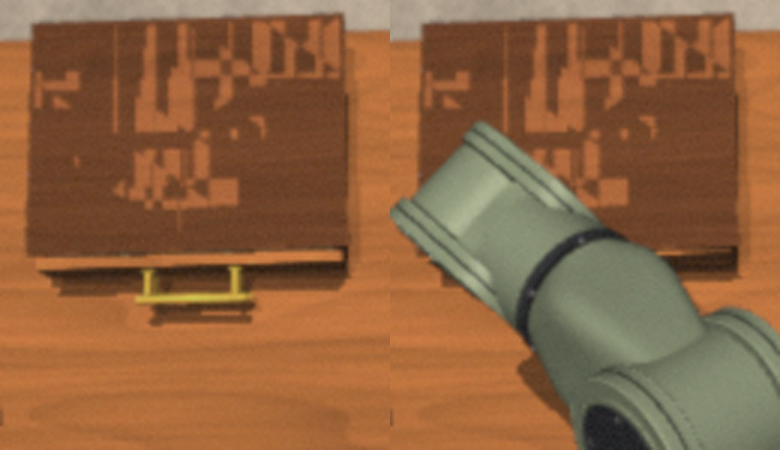

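View pics/s46.png

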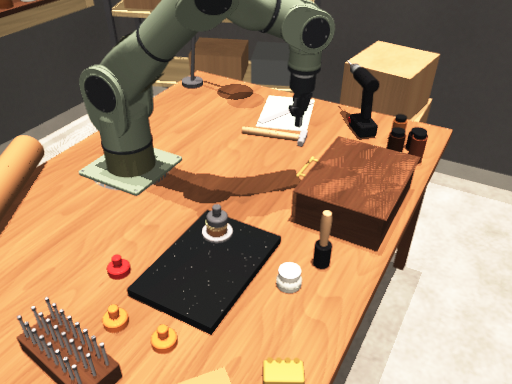

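Run:
```python
from h import *
c=cam('scene');t=cam('top')
a=cv2.resize(c['img'][190:260,175:265],None,fx=6,fy=6,interpolation=cv2.INTER_CUBIC)
b=cv2.resize(c['img'][130:220,280:370],(540,420),interpolation=cv2.INTER_CUBIC)[:, :220]
cv2.imwrite('pics/fin.png',np.hstack([a,b]))
for q in('maul','hammer','tub'): print(q,[np.round(d['at']) for d in arm.place_of(t,q)[:1]])
```

```text
maul [array([271., 138.])]
hammer [array([118., 263.])]
tub [array([308., 152.])]
```

View pics/fin.png

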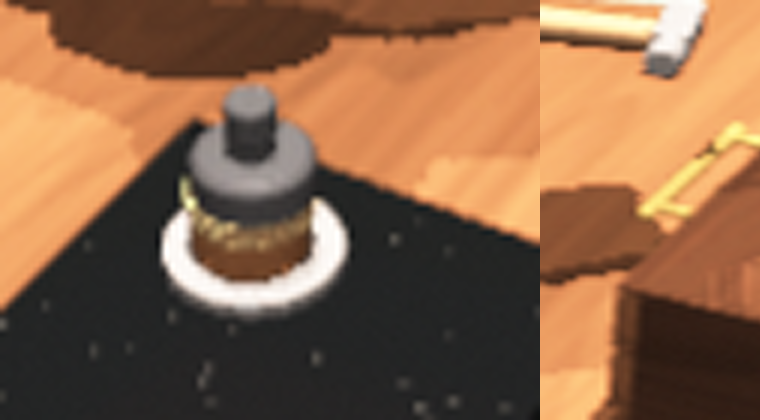

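Run:
```python
from h import *
t=cv2.imread('pics/t46.png').astype(int);a=cv2.imread('pics/top0.png').astype(int)
print('tub',abs(t-a)[130:165,285:325].mean(),'maul',abs(t-a)[110:150,260:290].mean(),'hammer',abs(t-a)[220:300,95:135].mean())
print(arm.sign_off())
```

```text
tub 1.9545238095238096 maul 2.315 hammer 2.019791666666667
the job is handed in; nothing more can be done
None
```

The job is handed in at about 76 s. I pulled the drawer to its stop and piled the three rounds it held on the steel plate. The board went on the pile and the iron weight upright on the board, and then I pushed the drawer shut.

**Last checks:**
- **Pile:** the last camera measurements put the rounds, board and weight within about 2 mm of the plate centre, near (486, -185). The scene picture shows the pile upright.
- **Drawer:** the handle moved about 180 mm back in and stopped firmly. It ended about 11 mm further in than it started, so the drawer had been slightly ajar at first.
- **Rounds:** no others showed in the drawer; the earlier angled views reached far enough back to show one in the covered rear.
- **Bystanders:** the top picture shows the maul, hammer and tub unchanged from the start. The network's tub position shifted by a few pixels, but the pixel comparison shows no change.

**What disagreed:**
- **Tool point:** the real fingertips sit about 40 mm behind the stated TCP. My first grip on the handle closed on nothing, and I corrected for it after that.
- **Drawer forces:** against the two ends of travel the wrist read about 60 to 80 N briefly. That is under the 120 N limit, and only the fingers were touching.

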